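Put the brass hand stamps away in the covered carousel

TASK

Put the brass hand stamps that lie on the bench away in the covered carousel, one to a bay with the brass head towards the hub: lift the sprung knob on top, turn to bring a free bay into the opening and let the knob drop home; only handle stamps while it is down and the carousel is locked. Pick each stamp up by its steel shank where it balances, never by the wooden handle, and carry it level. When all are in, index the carousel until the wooden shutter closes the opening, with the knob dropped fully home, and leave the beeswax and the beige spool where they are.

Things in the scene. Friction and masses are not known exactly. Their poses are not given: they have to be found in the camera images.
- hub (a point): Centre of the carousel, a fixed round drum of 320 mm diameter and 70 mm height that stands on the bench; this point lies on its axis at the top of the turning disc, 30 mm above the bench. Its x axis points from the opening to the hub, z up: the opening of the hood is a 72 degree sector towards -x of this frame (half width 36 degrees). The rest of the disc lies under a smoked clear hood, whose underside is 66 mm and top 70 mm above the bench (wall and hood are fixed).
- gap (a point): The place in the opening, 66 mm from the axis and 43 mm above the bench, where the centre of a stamp lies when its bay stands in the opening. Same axes as hub: a stamp laid there has its x axis along this x axis. The hood edges and the shutter leave 40 mm on each side of the shank at this point.
- rotor (a joint): Angle of the carousel disc in rad, positive anticlockwise from above, any number of turns. At 0 (and every full turn) the shutter closes the opening. It has five stations, 1.2566 rad (72 degrees) apart; bay k stands in the opening at k times 1.2566. Locked, with about 0.05 rad of play either way, while the knob is down at a station; turns easily (about 0.03 N m) while the knob is lifted.
- plunger (a joint): Height of the sprung index knob in m: 0 fully home in a notch, up to 0.014 lifted. Its tooth leaves the notch at 0.0085; between stations the released knob rests on the crown at 0.0085. The spring pulls it down with 4 N at home and 7 N when lifted. Knob, tooth and disc turn together.
- knob (a point): Centre of the black bar grip of the index knob, on the carousel's axis; the bar is 40 mm long along this point's x axis (which turns with the disc; along hub x at rotor 0), 12 mm wide and 22 mm high; with the knob home its underside is 85 mm and its top 107 mm above the bench. A red pointer arm beneath it (top 85 mm above the bench) reaches 30 mm out along -x of this point; the notched steel crown below is 79 mm high and of 28 mm radius.
- shutter (a point): Point on the top of the wooden shutter plate, 66 mm from the axis, 63 mm above the bench. The shutter is a 72 degree sector that turns with the disc, just beneath the hood; it closes the opening when this point is in the middle of it, above the gap point. It clears loaded stamps.
- bay_1 (a point): Where the centre of a stamp in bay 1 lies (43 mm above the bench, 66 mm from the axis), x axis towards the hub; turns with the disc. Each bay has two wooden fins beside the brass head (34 mm apart, 18 mm high), two posts beside the handle (32 mm apart, 18 mm high, 111 mm from the axis) and a 10 mm lip at the rim; the stamp rests level on the disc, with about 6 mm of play inwards and outwards and 3 mm sideways.
- bay_2 (a point): The same for bay 2. It may hold a stamp already (stamp_d).
- bay_3 (a point): The same for bay 3. It may hold a stamp already (stamp_e).
- bay_4 (a point): The same for bay 4.
- stamp_a_grip (a point): Hand stamp with a very dark wood handle, 104 mm long, about 0.16 kg; on the bench at the start if present. This point is its balance point on the shank's axis, 13 mm above what it lies on; x axis along the stamp to the brass head. Along x from this point: square brass head 26 x 26 mm from +14 to +30 mm, polished (slippery) steel shank of 10 mm diameter from -26 to +14 mm, pear-shaped wooden handle of up to 26 mm diameter from -26 to -74 mm. Lies level on head and handle.
- stamp_b_grip (a point): The same kind of stamp with a mid-brown wooden handle; on the bench at the start if present.
- stamp_c_grip (a point): The same kind of stamp with a pale wooden handle; on the bench at the start if present.
- stamp_d_grip (a point): The same kind of stamp, pale handle; if present it lies in bay 2 of the carousel already and stays there.
- stamp_e_grip (a point): The same kind of stamp, pale handle; if present it lies in bay 3 of the carousel already and stays there.
- beeswax: Yellow beeswax puck, 39 mm across and 13 mm high, origin under its centre; a bystander.
- beige_spool: Spool of beige thread, 34 mm across and 45 mm high, upright, origin under its centre; a bystander.

How it is judged:
On the way, in this order (a step that is already met when the one before it is completed fails the run):
1. a bay has been turned into the opening and the knob has dropped home (value of joint plunger below 0.003 m and horizontal distance between any of bay_1, bay_2, bay_3, bay_4 and gap below 0.01 m), for 0.2 s.
2. every stamp lies in a bay, head to the hub (horizontal distance between stamp_a_grip and hub between 0.056 and 0.077 m and height (world z) of stamp_a_grip between 0.038 and 0.049 m and horizontal distance between stamp_b_grip and hub between 0.056 and 0.077 m and height (world z) of stamp_b_grip between 0.038 and 0.049 m and horizontal distance between stamp_c_grip and hub between 0.056 and 0.077 m and height (world z) of stamp_c_grip between 0.038 and 0.049 m and horizontal distance between stamp_d_grip and hub between 0.056 and 0.077 m and height (world z) of stamp_d_grip between 0.038 and 0.049 m and horizontal distance between stamp_e_grip and hub between 0.056 and 0.077 m and height (world z) of stamp_e_grip between 0.038 and 0.049 m), for 0.2 s.
3. the shutter is back in the opening with the knob home (value of joint plunger below 0.003 m and horizontal distance between shutter and gap below 0.01 m), for 0.2 s.
At the end, for the whole second after the job is handed in: Every stamp lies at rest on the carousel disc with its balance point 56 to 77 mm from the axis (head to the hub) and 38 to 49 mm above the bench; the shutter point is within 10 mm of the middle of the opening seen from above, and the knob is home (within 3 mm) (all of step 2 and all of step 3 and linear speed of each of stamp_a, stamp_b, stamp_c, stamp_d, stamp_e below 0.02 m/s); the robot touches nothing.
It fails at once if a stamp is carried tipped by more than 20 degrees ((height (world z) of stamp_a_grip above 0.075 m and (angle between stamp_a_grip's own x axis and vertical below 1.22 rad or angle between stamp_a_grip's own x axis and vertical above 1.92 rad)) or (height (world z) of stamp_b_grip above 0.075 m and (angle between stamp_b_grip's own x axis and vertical below 1.22 rad or angle between stamp_b_grip's own x axis and vertical above 1.92 rad)) or (height (world z) of stamp_c_grip above 0.075 m and (angle between stamp_c_grip's own x axis and vertical below 1.22 rad or angle between stamp_c_grip's own x axis and vertical above 1.92 rad))).
It fails at once if a stamp is held up by its wooden handle ((height (world z) of stamp_a_grip above 0.075 m and (contact force between the fingers and stamp_a_handle_1 above 3 N or contact force between the fingers and stamp_a_handle_2 above 3 N)) or (height (world z) of stamp_b_grip above 0.075 m and (contact force between the fingers and stamp_b_handle_1 above 3 N or contact force between the fingers and stamp_b_handle_2 above 3 N)) or (height (world z) of stamp_c_grip above 0.075 m and (contact force between the fingers and stamp_c_handle_1 above 3 N or contact force between the fingers and stamp_c_handle_2 above 3 N))).
It fails at once if a stamp is handled while the knob is lifted and the carousel is unlocked (value of joint plunger above 0.005 m and (contact force between the fingers and stamp_a above 1 N or contact force between the fingers and stamp_b above 1 N or contact force between the fingers and stamp_c above 1 N or contact force between the fingers and stamp_d above 1 N or contact force between the fingers and stamp_e above 1 N)).
It fails at once if the beeswax or the beige spool is pushed aside by more than 20 mm (distance of any of beeswax, beige_spool from where it was at the start of the episode above 0.02 m).
Of stamp_d, stamp_e only 1 to 1 are there at a start; the rules pass over those that are not, and their reading is None.
Of stamp_a, stamp_b, stamp_c only 2 to 3 are there at a start; the rules pass over those that are not, and their reading is None.
At some moment in a run one of stamp_a, stamp_b, stamp_c may be knocked a few centimetres aside while the robot is not near it.
It also fails if it takes over 210 s, if anything falls off the work surface, if the arm or the gripper's body presses on something with over 40 N, if the wrist force passes 120 N, or if a joint passes its speed limit or range.

ROBOT

A 6-joint arm with a two-finger parallel gripper is mounted at the origin on a cart in front of the work surface, level with it; the furniture and walls round the work are solid. World frame = base frame: x ahead of the robot, y to its left, z up, the work surface at z = 0. Lengths are in m, angles in rad, forces in N, time in s.
With the tool pointing down it reaches from about 0.25 to 0.8 m from the base axis. Payload 3.9 kg.
Tool frame: the origin (TCP) lies midway between the tips of the shut fingers; the grasp point (between the pads) lies grip_depth behind it (grip_depth is the distance from the TCP to the grasp point, in m); z points along the fingers, y is the line along which they close (so a half turn about z gives the same grasp; the last joint's range is limited). The gripper opens to 85 mm and grips with 20 to 120 N. Pads are 22 mm wide; open, the fingers measure 114 mm over their backs; the gripper's body (76 mm by 85 mm) begins 54 mm behind the grasp point. The pads swing forward as they close: fully open they stand 13 mm farther back than shut.
Start: joints at [1.121, 0.26, -0.138, 1.173, 0, 1.571], TCP at [0.228, 0.473, 0.231] pointing down, gripper open.
Joint ranges: [-2.78, 2.78], [-0.83, 1.72], [-1.28, 1.37], [-1.9, 2.12], [-1.57, 1.48], [-3.14, 3.14]. Speed limits (rad/s): [2.57, 2.57, 3.14, 3.14, 3.14, 3.14].

INTERFACE

Orientations are given as [roll, pitch, yaw] about the fixed x, y, z axes, in that order (R = Rz(yaw) Ry(pitch) Rx(roll)).
In Python, from rig import observe, get_image, camera_info, sign_off, grip_depth gives the robot as it stands.
- The arm moves only by the tool step_arm, never from a script. Its argument "series" is a list of rows, each a list of 3 entries, a list of its own where there are three numbers: the shift along the world's x, y, z in units of 30 mm (1.0 is 30 mm), then the turn, a rotation vector about the world's x, y, z in units of 5 degrees (1.0 is 5 degrees), then the opening, from -1 (shut) to 1 (fully open). In form: [[[tx, ty, tz], [ax, ay, az], claw], ...]. A call has 1 to 12 rows; each row is the pose to reach, as a shift and turn from the pose commanded when the call began; what a row does not reach only later rows make up. A row lasts 1/12 s, in which the tool goes at most 41.7 mm and 7.16 degrees, less where a joint would pass 70% of its speed; a pose out of reach is approached as far as the arm can. A call with a gripper value outside its range is refused whole. The fingers move at their own pace and stop on an object; the grip force is fixed at half the most. Time passes only in rows, so rows that repeat a pose let the fingers close. It gives the time, the measured TCP pose, the force and the opening at its end, in the units of the state.
- observe(): the state, without advancing time (a new reading comes with each control period).
- get_image(name): name is "scene" or "side" or "wrist"; returns (picture, depth): 400x640x3 uint8, blue, green, red; 400x640 float32, m along the optical axis (not along the pixel's ray), 0 where there is no reading.
- camera_info(name): a dict with "fx", "fy", "cx", "cy" (pixels), "k1" (the pictures are not rectified: a ray, as slopes to the right and down, at radius r is drawn at 1 + k1 r^2 times it, then the intrinsics apply), "T" (4x4, takes a point from camera to world coordinates). Camera axes: x right, y up, looking along -z (the intrinsics and any distortion apply to the point x, -y, -z); pixel columns grow to the right and rows downward; lengths in m; the calibration is good to about 2 mm. A picture is of the moment at which its call begins: read the wrist's pose just before it. camera_info takes no time and is no camera call; for the wrist camera it gives the pose at the moment of the call.
- sign_off(): hands the job in, once; it reports no verdict.
The state is a dict: "time_s": time; "q": joint angles; "joint_vel": joint speeds; "tau": joint torques, N m; "eef_pos": TCP position; "tool_rot": TCP orientation; "contact_force": force on the tool from outside, world axes, zero at the start; "moment": the same for the moment, N m; "gripper_width": finger opening in m.
Only numpy, scipy, OpenCV 4.12 (cv2) and the standard library are available. Lean on these libraries where they do the work, as an engineer would, in place of code of your own. Each camera call takes 0.05 s, during which the arm holds its last target. There are 200 camera calls.

## Working session

There is one attempt and no reset: what is moved stays moved. The work goes in short steps, Python scripts to look and compute and a tool call to move; the robot and the scene stay as the last step left them, time stands still between calls to the robot, and variables do not carry over. Pictures are saved under pics/ and viewed, on a budget of 14 in all, crops included, one or two more only if the job needs it, and the job is handed in when it is done.

Besides the shell and the picture viewer there is one more tool, called after "Request:" by a JSON object that holds its "method" and its "body", one argument or row to a line. step_arm: Moves the arm, as the interface text tells. Its arguments: {"type":"object","properties":{"series":{"type":"array","items":{"type":"array"}}},"required":["series"]}

```bash
ls; mkdir -p pics
cat > h.py <<'E'
import numpy as np, cv2
from rig import observe, get_image, camera_info, sign_off, grip_depth
def ray(ci,u,v):
    x=(u-ci['cx'])/ci['fx'];y=(v-ci['cy'])/ci['fy'];k=ci['k1'];a,b=x,y
    for _ in range(20):
        s=1+k*(a*a+b*b);a,b=x/s,y/s
    T=np.array(ci['T']);return T[:3,3],T[:3,:3]@np.array([a,-b,-1.])
def onz(ci,u,v,z):
    o,d=ray(ci,u,v);return o+d*(z-o[2])/d[2]
def pt(ci,u,v,dep):
    o,d=ray(ci,u,v);return o+d*dep
def px(ci,p):
    T=np.array(ci['T']);c=T[:3,:3].T@(np.array(p)-T[:3,3]);a,b=c[0]/-c[2],-c[1]/-c[2]
    s=1+ci['k1']*(a*a+b*b);return ci['fx']*a*s+ci['cx'],ci['fy']*b*s+ci['cy']
def state():
    o=observe();print({k:(np.round(o[k],4).tolist()) for k in('time_s','q','eef_pos','tool_rot','contact_force','gripper_width')});return o
def shot(n,f=None):
    ci=camera_info(n);im,d=get_image(n)
    if f: cv2.imwrite('pics/'+f,im);np.savez('pics/'+f[:-4],im=im,d=d,**{k:np.array(ci[k]) for k in ci})
    return ci,im,d
E
python3 - <<'E'
from h import *
state();print(grip_depth)
for n in('scene','side'):
    ci,_,_=shot(n,n+'0.png');print(n,ci)
E
```

```text
pics
{'time_s': 0.0, 'q': [1.121, 0.2607, -0.1394, 1.1727, -0.0, 1.5708], 'eef_pos': [0.228, 0.4722, 0.2305], 'tool_rot': [-3.1396, 0.0, 2.6918], 'contact_force': [-1.037, -0.9842, 0.1009], 'gripper_width': 0.0854}
0.0187
scene {'fx': 393.2342095881543, 'fy': 393.2342095881543, 'cx': 317.0238040895321, 'cy': 209.62522277570497, 'k1': -0.08509838147198658, 'T': array([[ 0.9114062 ,  0.14762875, -0.38411519,  0.15405516],
       [-0.41100646,  0.37263481, -0.83199579, -0.87524443],
       [ 0.02030819,  0.91615995,  0.40029805,  0.44736436],
       [ 0.        ,  0.        ,  0.        ,  1.        ]])}
side {'fx': 489.5274675176602, 'fy': 489.5274675176602, 'cx': 312.8580697405901, 'cy': 199.23339624998468, 'k1': -0.07926992540747146, 'T': array([[-0.98586205,  0.06048046, -0.15626304,  0.32156857],
       [-0.16701846, -0.42954818,  0.88746448,  0.80762502],
       [-0.01344824,  0.90101636,  0.4335766 ,  0.58238746],
       [ 0.        ,  0.        ,  0.        ,  1.        ]])}
```

View pics/scene0.png

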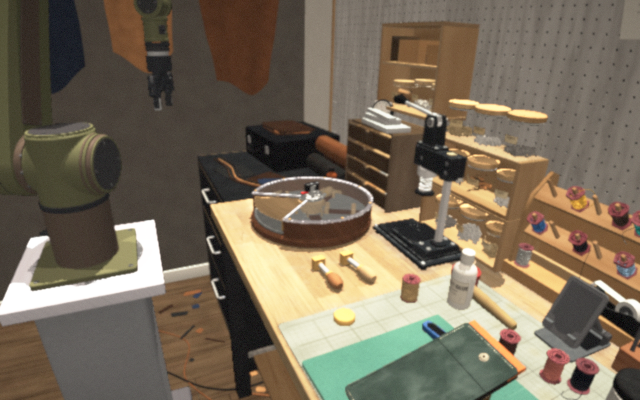

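View pics/side0.png

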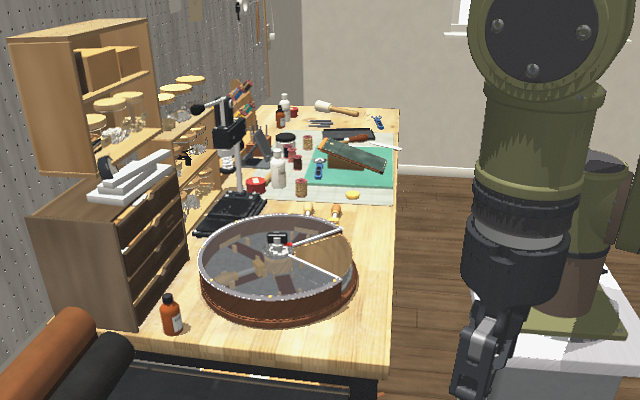

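Scene: the carousel sits at about (312,208). The mid-brown stamp is at (327,272) and the pale one at (358,266), with the wax at (344,316) and the spool at (410,288). Side: knob at (277,238), and the shuttered opening faces the robot.

Run:
```python
from h import *
L=lambda f:(lambda z:({k:z[k] for k in('fx','fy','cx','cy','k1','T')},z['im'],z['d']))(np.load('pics/'+f+'.npz'))
for n,pts in (('side0',[(277,238,.107),(341,229,.07),(323,281,.07),(308,207,.013),(335,210,.013),(352,194,.013)]),('scene0',[(311,187,.107),(319,262,.013),(336,281,.013),(346,257,.013),(370,276,.013),(344,316,.013),(410,288,.02)])):
    ci,im,d=L(n)
    for u,v,z in pts: print(n,u,v,onz(ci,u,v,z).round(3),pt(ci,u,v,d[v,u]).round(3),d[v,u])
a=L('side0')[1][195:335,180:370];b=L('scene0')[1][165:335,235:435]
A=cv2.resize(a,(580,427),interpolation=2);
cv2.imwrite('pics/c1.png',cv2.resize(b,(800,600)[:1]+(600,) if 0 else (700,595),interpolation=2));cv2.imwrite('pics/c2.png',cv2.resize(a,(760,560),interpolation=2))
```

```text
side0 277 238 [0.533 0.014 0.107] [0.535 0.005 0.102] 0.9536904
side0 341 229 [ 0.422 -0.105  0.07 ] [ 0.423 -0.11   0.067] 1.0536907
side0 323 281 [0.432 0.09  0.07 ] [0.433 0.085 0.066] 0.88278157
side0 308 207 [ 0.532 -0.31   0.013] [ 0.527 -0.289  0.024] 1.2473462
side0 335 210 [ 0.46  -0.303  0.013] [ 0.457 -0.283  0.023] 1.2317673
side0 352 194 [ 0.426 -0.405  0.013] [ 0.425 -0.398  0.017] 1.3310802
scene0 311 187 [ 0.525 -0.034  0.107] [ 0.536 -0.009  0.097] 1.0080796
scene0 319 262 [ 0.461 -0.227  0.013] [ 0.456 -0.238  0.021] 0.8169881
scene0 336 281 [ 0.462 -0.304  0.013] [ 0.456 -0.316  0.022] 0.75175774
scene0 346 257 [ 0.524 -0.23   0.013] [ 0.519 -0.239  0.019] 0.84096694
scene0 370 276 [ 0.533 -0.315  0.013] [ 0.529 -0.321  0.017] 0.77764684
scene0 344 316 [ 0.427 -0.405  0.013] [ 0.424 -0.409  0.017] 0.6641283
scene0 410 288 [ 0.576 -0.389  0.02 ] [ 0.56  -0.407  0.036] 0.70973486
```

View pics/c1.png

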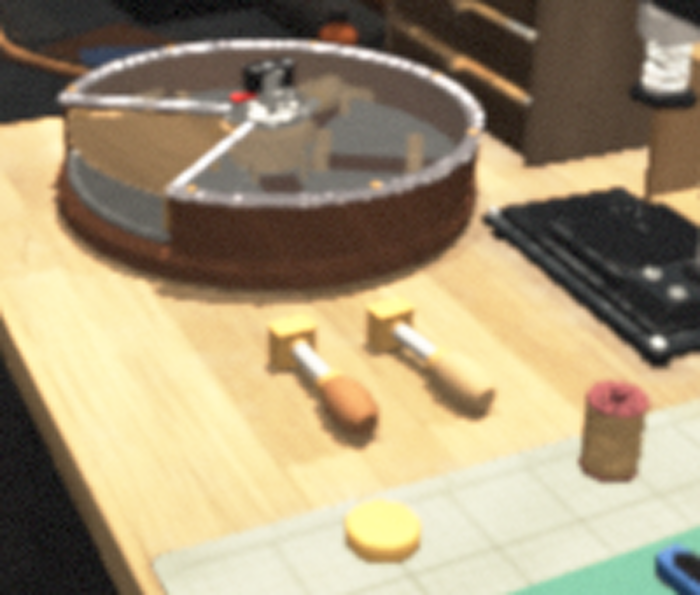

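View pics/c2.png

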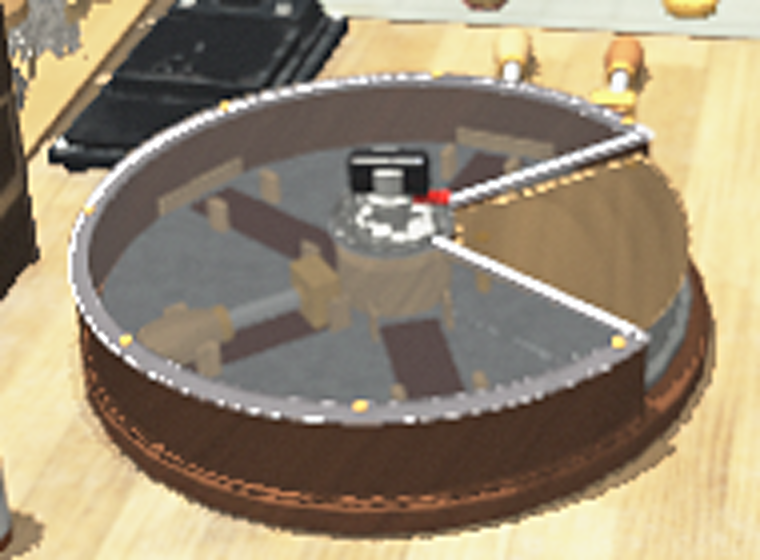

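The bench holds two stamps, the mid-brown one (b) and the pale one (c). Stamp_d is already in bay 2, seen at the +x,+y side of the side view, so bays 1 and 4 are free. Next I move the wrist camera over the work.

Request:
{"method": "step_arm", "body": {
  "series": [
    [[1, -2, 3], [0, 0, -3], 1],
    [[3.7, -10, 6.5], [0, 0, -15], 1],
    [[3.7, -10, 6.5], [0, 0, -15], 1],
    [[3.7, -10, 6.5], [0, 0, -15], 1],
    [[3.7, -10, 6.5], [0, 0, -15], 1],
    [[3.7, -10, 6.5], [0, 0, -15], 1],
    [[3.7, -10, 6.5], [0, 0, -15], 1],
    [[3.7, -10, 6.5], [0, 0, -15], 1],
    [[3.7, -10, 6.5], [0, 0, -15], 1],
    [[3.7, -10, 6.5], [0, 0, -15], 1],
    [[3.7, -10, 6.5], [0, 0, -15], 1],
    [[3.7, -10, 6.5], [0, 0, -15], 1]
  ]
}}

```text
time_s: 1.1
eef_pos: [0.3396, 0.1719, 0.4265]
tool_rot: [3.141, -0.0, 1.379]
contact_force: [0.4, 0.2, 0.0]
gripper_width: 0.0854
```

Request:
{"method": "step_arm", "body": {
  "series": [
    [[3.7, -9, 0], [0, 0, -15.8], 1],
    [[3.7, -9, 0], [0, 0, -15.8], 1],
    [[3.7, -9, 0], [0, 0, -15.8], 1],
    [[3.7, -9, 0], [0, 0, -15.8], 1],
    [[3.7, -9, 0], [0, 0, -15.8], 1],
    [[3.7, -9, 0], [0, 0, -15.8], 1],
    [[3.7, -9, 0], [0, 0, -15.8], 1],
    [[3.7, -9, 0], [0, 0, -15.8], 1],
    [[3.7, -9, 0], [0, 0, -15.8], 1],
    [[3.7, -9, 0], [0, 0, -15.8], 1],
    [[3.7, -9, 0], [0, 0, -15.8], 1],
    [[3.7, -9, 0], [0, 0, -15.8], 1]
  ]
}}

```text
time_s: 2.1
eef_pos: [0.4502, -0.0969, 0.4255]
tool_rot: [-3.141, 0.002, 0.004]
contact_force: [0.9, 0.2, -0.2]
gripper_width: 0.0857
```

Run:
```python
from h import *
state();ci,im,d=shot('wrist','w1.png');print(ci);print(d[::80,::100].round(3))
```

```text
{'time_s': 2.1, 'q': [-0.212, 0.1424, 0.2117, 1.6418, 0.0, 2.9254], 'eef_pos': [0.4502, -0.0969, 0.4255], 'tool_rot': [-3.1412, 0.0017, 0.0042], 'contact_force': [0.9185, 0.2365, -0.1958], 'gripper_width': 0.0857}
{'fx': 315.1053940615028, 'fy': 315.1053940615028, 'cx': 316.1106216041625, 'cy': 192.36359837463618, 'k1': -0.0352005860530616, 'T': array([[ 4.78085029e-03,  9.64517133e-01,  2.63976977e-01,
         5.17047433e-01],
       [-9.99987089e-01,  5.06582699e-03, -3.98854319e-04,
        -9.70076729e-02],
       [-1.72196352e-03, -2.63971662e-01,  9.64528899e-01,
         5.68548493e-01],
       [ 0.00000000e+00,  0.00000000e+00,  0.00000000e+00,
         1.00000000e+00]])}
[[0.535 0.536 0.444 0.445 0.469 0.478 0.497]
 [0.566 0.57  0.474 0.474 0.536 0.49  0.524]
 [0.614 0.612 0.506 0.513 0.573 0.57  0.519]
 [1.067 1.422 1.409 0.99  1.421 1.413 1.416]
 [1.064 0.088 0.074 0.649 1.525 0.09  1.531]]
```

View pics/w1.png

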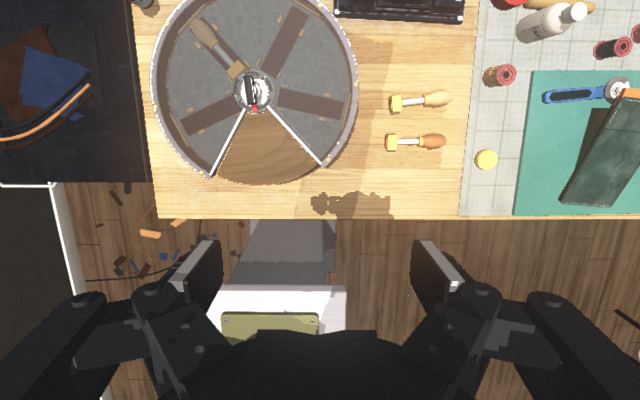

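The wrist view shows the knob at (252,92), the opening's edges ending at (212,176) and (322,164), and stamp_d at (218,50). Stamp c is at (420,101), stamp b at (417,142), the wax at (487,159) and the spool at (500,75).

```bash
cat >> h.py <<'E'
def stamps(ci,im,umin=0,umax=640,vmax=400,z=0.013):
    """brass heads + handles -> grip point and heading on plane z; prints"""
    hsv=cv2.cvtColor(im,cv2.COLOR_BGR2HSV);H,S,V=cv2.split(hsv)
    return hsv
E
python3 - <<'E'
from h import *
z=np.load('pics/w1.npz');ci={k:z[k] for k in('fx','fy','cx','cy','k1','T')};im,d=z['im'],z['d']
P=np.array([[pt(ci,u,v,d[v,u]) for u in range(640)] for v in range(230)])
# rim
m=(P[...,2]>.06)&(P[...,2]<.08)
m[:, 400:]=0; m=m.astype(np.uint8);n,l,st,c=cv2.connectedComponentsWithStats(m);i=1+np.argmax(st[1:,4]);print('rim comp',st[i],P[l==i][:,2].mean())
cs=cv2.findContours((l==i).astype(np.uint8),0,1)[0];q=max(cs,key=len)[:,0]
q=np.array([onz(ci,u,v,.07)[:2] for u,v in q if v>3])
c0=np.array([.54,0.0]);from scipy.optimize import least_squares
r=least_squares(lambda p:np.hypot(q[:,0]-p[0],q[:,1]-p[1])-p[2],[.54,0,.16],loss='soft_l1',f_scale=.002);print('hub rim',r.x,np.median(abs(r.fun)))
for u,v in((212,176),(322,164)): e=onz(ci,u,v,.07);print('edge',e.round(4),np.degrees(np.arctan2(e[1]-r.x[1],e[0]-r.x[0])))
hsv=cv2.cvtColor(im,cv2.COLOR_BGR2HSV)
kb=(P[...,2]>.095)&(P[...,2]<.125);kb[:,:230]=0;kb[:,280:]=0;kb[:60]=0;kb[120:]=0
vv,uu=np.nonzero(kb);print('knob px',len(vv),P[kb].mean(0) if len(vv) else'')
K=np.array([onz(ci,u,v,.107)[:2] for u,v in zip(uu,vv)])
if len(K): print('knob',cv2.minAreaRect(K.astype(np.float32)*1000))
rd=((hsv[:230,:,0]<8)|(hsv[:230,:,0]>172))&(hsv[:230,:,1]>180);rd[:,:230]=0;rd[:,280:]=0;vv,uu=np.nonzero(rd);print('red',[onz(ci,uu.mean(),vv.mean(),.085)] if len(vv) else '')
# stamps by height above bench
m=((P[...,2]>.006)&(P[...,2]<.04)).astype(np.uint8);m[:,:380]=0;m[:,458:]=0;m[:85]=0;m[155:]=0
sat=(hsv[:230,:,1]);n,l,st,c=cv2.connectedComponentsWithStats(m)
for i in range(1,n):
    if st[i,4]>60:
        vv,uu=np.nonzero(l==i);K=np.array([onz(ci,u,v,.018)[:2] for u,v in zip(uu,vv)]);print(st[i],'rect',cv2.minAreaRect(K.astype(np.float32)*1000),'z',P[l==i][:,2].mean())
E
```

```text
rim comp [  149     0   209   186 30917] 0.06611748420284767
hub rim [ 0.54869978 -0.00071978  0.15561427] 0.003462146087698015
edge [0.4073 0.0725 0.07  ] 152.63637973439648
edge [ 0.4277 -0.106   0.07  ] -138.96244680163375
knob px 310 [ 0.53923688 -0.00220973  0.10633739]
knob ((538.8408813476562, -2.700613021850586), (18.284799575805664, 37.873165130615234), 87.64385986328125)
red 
[388  90  64  22 696] rect ((528.6533813476562, -270.7366638183594), (26.326967239379883, 106.42082214355469), 7.069239139556885) z 0.021571532668609807
[384 133  63  17 654] rect ((459.92633056640625, -268.4522705078125), (26.316558837890625, 108.67115020751953), 1.6827079057693481) z 0.02143634842801303
```

Request:
{"method": "step_arm", "body": {
  "series": [
    [[1.5, 1.6, -1], [0, 0, 18], 1],
    [[1.5, 1.6, -3], [0, 0, 18], 1],
    [[1.5, 1.6, -3], [0, 0, 18], 1],
    [[1.5, 1.6, -3], [0, 0, 18], 1],
    [[1.5, 1.6, -3], [0, 0, 18], 1],
    [[1.5, 1.6, -3], [0, 0, 18], 1],
    [[1.5, 1.6, -3], [0, 0, 18], 1],
    [[1.5, 1.6, -3], [0, 0, 18], 1],
    [[1.5, 1.6, -3], [0, 0, 18], 1],
    [[1.5, 1.6, -3], [0, 0, 18], 1],
    [[1.5, 1.6, -3], [0, 0, 18], 1],
    [[1.5, 1.6, -3], [0, 0, 18], 1]
  ]
}}

```text
time_s: 3.15
eef_pos: [0.4951, -0.0487, 0.3359]
tool_rot: [-3.141, -0.0, 1.516]
contact_force: [-0.1, 0.4, 0.3]
gripper_width: 0.0852
```

Request:
{"method": "step_arm", "body": {
  "series": [
    [[1.43, 1.57, -3.2], [0, 0, 18], 1],
    [[1.43, 1.57, -3.2], [0, 0, 18], 1],
    [[1.43, 1.57, -3.2], [0, 0, 18], 1],
    [[1.43, 1.57, -3.2], [0, 0, 18], 1],
    [[1.43, 1.57, -3.2], [0, 0, 18], 1],
    [[1.43, 1.57, -3.2], [0, 0, 18], 1],
    [[1.43, 1.57, -3.2], [0, 0, 18], 1],
    [[1.43, 1.57, -3.2], [0, 0, 18], 1],
    [[1.43, 1.57, -3.2], [0, 0, 18], 1],
    [[1.43, 1.57, -3.2], [0, 0, 18], 1],
    [[1.43, 1.57, -3.2], [0, 0, 18], 1],
    [[1.43, 1.57, -3.2], [0, 0, 18], 1]
  ]
}}

```text
time_s: 4.15
eef_pos: [0.5378, -0.0016, 0.2399]
tool_rot: [-3.141, -0.001, 3.016]
contact_force: [0.0, 0.5, 1.8]
gripper_width: 0.0854
```

Run:
```python
from h import *
state();ci,im,d=shot('wrist','w2.png')
```

```text
{'time_s': 4.15, 'q': [-0.0029, 0.2793, -0.0885, 1.2039, -0.0, 0.123], 'eef_pos': [0.5378, -0.0016, 0.2399], 'tool_rot': [-3.1414, -0.0009, 3.0157], 'contact_force': [0.0384, 0.519, 1.7623], 'gripper_width': 0.0854}
```

View pics/w2.png

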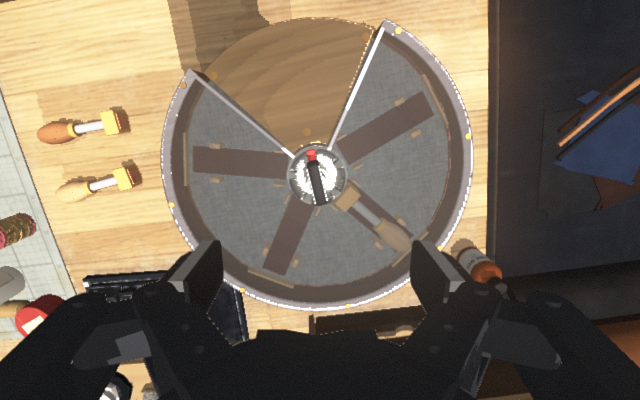

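From closer: the bar runs from (313,163) to (321,203) with the red pointer at (311,155), and the hood edges end at (192,72) and (386,22). Stamp b is at (85,128) and stamp c at (95,187).

Run:
```python
from h import *
z=np.load('pics/w2.npz');ci={k:z[k] for k in('fx','fy','cx','cy','k1','T')};im,d=z['im'],z['d']
P=np.array([[pt(ci,u,v,d[v,u]) for u in range(640)] for v in range(240)])
hsv=cv2.cvtColor(im,cv2.COLOR_BGR2HSV)
kb=(P[...,2]>.100)&(P[...,2]<.12);kb[:,:280]=0;kb[:,350:]=0
vv,uu=np.nonzero(kb);K=np.array([onz(ci,u,v,.107)[:2] for u,v in zip(uu,vv)]);print(len(K),P[kb].mean(0),cv2.minAreaRect(K.astype(np.float32)*1000))
# rim outer circle
m=((P[...,2]>.06)&(P[...,2]<.078)).astype(np.uint8);n,l,st,c=cv2.connectedComponentsWithStats(m);i=1+np.argmax(st[1:,4]);print(st[i])
q=max(cv2.findContours((l==i).astype(np.uint8),0,1)[0],key=len)[:,0]
q=np.array([onz(ci,u,v,.07)[:2] for u,v in q if v<235]);q=q[abs(np.hypot(q[:,0]-.538,q[:,1]+.002)-.16)<.012]
from scipy.optimize import least_squares
r=least_squares(lambda p:np.hypot(q[:,0]-p[0],q[:,1]-p[1])-p[2],[.54,0,.16],loss='soft_l1',f_scale=.001);print('rim',r.x,len(q),np.median(abs(r.fun)))
rd=((hsv[:240,:,0]<8)|(hsv[:240,:,0]>172))&(hsv[:240,:,1]>180);rd[:,:295]=0;rd[:,330:]=0;vv,uu=np.nonzero(rd);R=onz(ci,uu.mean(),vv.mean(),.085)
for h in((.5388,-.0027),r.x[:2]):
  h=np.array(h)
  for u,v in((192,72),(386,22)): e=onz(ci,u,v,.07);print('edge',np.degrees(np.arctan2(e[1]-h[1],e[0]-h[0]))%360)
  print('red',R,np.degrees(np.arctan2(R[1]-h[1],R[0]-h[0]))%360)
m=((P[...,2]>.006)&(P[...,2]<.04)).astype(np.uint8);m[:,145:]=0;m[:100]=0;m[210:]=0;n,l,st,c=cv2.connectedComponentsWithStats(m)
for i in range(1,n):
    if st[i,4]>200:
        vv,uu=np.nonzero(l==i);K=np.array([onz(ci,u,v,.016)[:2] for u,v in zip(uu,vv)]);print(st[i],'rect',cv2.minAreaRect(K.astype(np.float32)*1000))
```

```text
633 [ 0.53849701 -0.00080508  0.10700791] ((538.8948974609375, -0.757817268371582), (16.533403396606445, 40.2341194152832), 86.57654571533203)
[  160    17   314   223 54361]
rim [ 0.53963266 -0.00108506  0.15863299] 417 0.0002865710679641753
edge 222.09916442971746
edge 148.42140463251832
red [nan nan nan] nan
edge 222.33663014158645
edge 149.0857869708371
red [nan nan nan] nan
[  37  110   92   34 1563] rect ((458.759521484375, -268.2193908691406), (27.544574737548828, 114.34784698486328), 1.1210668087005615)
[  55  164   86   40 1421] rect ((529.1731567382812, -271.10040283203125), (27.224781036376953, 114.88284301757812), 7.872030258178711)<stdin>:13: RuntimeWarning: Mean of empty slice.
  ret = ret.dtype.type(ret / rcount)
```

Run:
```python
from h import *
z=np.load('pics/w2.npz');ci={k:z[k] for k in('fx','fy','cx','cy','k1','T')};im,d=z['im'],z['d']
a,b=onz(ci,313,163,.107),onz(ci,321,203,.107);print(a,b,np.degrees(np.arctan2(*(a-b)[1::-1]))%360)
P=np.array([[pt(ci,u,v,d[v,u]) for u in range(640)] for v in range(240)])
dark=(im[:240].max(2)<60)&(abs(P[...,2]-.107)<.004);dark[:,:290]=0;dark[:,345:]=0
vv,uu=np.nonzero(dark);K=np.array([onz(ci,u,v,.107)[:2] for u,v in zip(uu,vv)]);c=K.mean(0);w,V=np.linalg.eigh(np.cov((K-c).T));print(len(K),c,np.sqrt(w)*np.sqrt(12),np.degrees(np.arctan2(V[1,1],V[0,1])))
cv2.imwrite('pics/c3.png',cv2.resize(im[110:230,240:400],(800,600),interpolation=2))
```

```text
[ 0.51962331 -0.00194576  0.107     ] [0.55727132 0.00060654 0.107     ] 183.87835584514673<stdin>:6: RuntimeWarning: Mean of empty slice.
  ret = ret.dtype.type(ret / rcount)
  avg = a.mean(axis, **keepdims_kw)
  ret = um.true_divide(
<stdin>:6: RuntimeWarning: Degrees of freedom <= 0 for slice
  c *= np.true_divide(1, fact)
  c *= np.true_divide(1, fact)
Traceback (most recent call last):
ValueError: not enough values to unpack (expected 2, got 0)

During handling of the above exception, another exception occurred:

Traceback (most recent call last):
numpy.linalg.LinAlgError: 0-dimensional array given. Array must be at least two-dimensional
```

Request:
{"method": "step_arm", "body": {
  "series": [
    [[0.04, 0.02, -1], [0, 0, 1.2], 1],
    [[0.04, 0.02, -2], [0, 0, 2.44], 1],
    [[0.04, 0.02, -3], [0, 0, 2.44], 0.6],
    [[0.04, 0.02, -4], [0, 0, 2.44], 0],
    [[0.04, 0.02, -4.6], [0, 0, 2.44], -0.2],
    [[0.04, 0.02, -5.13], [0, 0, 2.44], -0.3],
    [[0.04, 0.02, -5.13], [0, 0, 2.44], -0.3],
    [[0.04, 0.02, -5.13], [0, 0, 2.44], -0.3],
    [[0.04, 0.02, -5.13], [0, 0, 2.44], -0.3]
  ]
}}

```text
time_s: 4.95
eef_pos: [0.5401, -0.0013, 0.0873]
tool_rot: [-3.141, 0.001, -3.066]
contact_force: [-0.4, 0.4, 0.1]
gripper_width: 0.0298
```

Request:
{"method": "step_arm", "body": {
  "series": [
    [[0, 0, 0], [0, 0, 0], -1],
    [[0, 0, 0], [0, 0, 0], -1],
    [[0, 0, 0], [0, 0, 0], -1],
    [[0, 0, 0], [0, 0, 0], -1],
    [[0, 0, 0], [0, 0, 0], -1],
    [[0, 0, 0], [0, 0, 0], -1],
    [[0, 0, 0], [0, 0, 0], -1],
    [[0, 0, 0], [0, 0, 0], -1]
  ]
}}

```text
time_s: 5.62
eef_pos: [0.5406, -0.0012, 0.088]
tool_rot: [3.141, 0.003, -3.066]
contact_force: [-0.1, 2.1, 7.7]
gripper_width: 0.0106
```

Run:
```python
from h import *
o=state();print(o['moment'],o['q'])
```

```text
{'time_s': 5.6167, 'q': [-0.0026, 0.3848, -0.3527, 0.8302, 0.0008, -0.0782], 'eef_pos': [0.5406, -0.0012, 0.088], 'tool_rot': [3.1411, 0.0032, -3.0661], 'contact_force': [-0.0582, 2.1404, 7.6504], 'gripper_width': 0.0106}
[0.30062852 0.11206035 0.00906255] [-2.61548292e-03  3.84828643e-01 -3.52670978e-01  8.30156691e-01
  7.56047579e-04 -7.81574999e-02]
```

Request:
{"method": "step_arm", "body": {
  "series": [
    [[0, 0, 0.2], [0, 0, 0], -1],
    [[0, 0, 0.35], [0, 0, 0], -1],
    [[0, 0, 0.45], [0, 0, 0], -1],
    [[0, 0, 0.45], [0, 0, 0], -1],
    [[0, 0, 0.45], [0, 0, 0], -1]
  ]
}}

```text
time_s: 6.03
eef_pos: [0.5404, -0.0012, 0.0999]
tool_rot: [3.141, 0.002, -3.066]
contact_force: [4.6, 3.3, -7.7]
gripper_width: 0.0098
```

Run:
```python
from h import *
o=state();print(o['moment'])
```

```text
{'time_s': 6.0333, 'q': [-0.0027, 0.3739, -0.3344, 0.8607, 0.0007, -0.0782], 'eef_pos': [0.5404, -0.0012, 0.0999], 'tool_rot': [3.141, 0.0019, -3.0661], 'contact_force': [4.6374, 3.2537, -7.6812], 'gripper_width': 0.0098}
[ 0.47734739 -1.15337537 -0.05575488]
```

Request:
{"method": "step_arm", "body": {
  "series": [
    [[0, 0, 0.45], [0, 0, 1], -1],
    [[0, 0, 0], [0, 0, 2.3], -1],
    [[0, 0, 0], [0, 0, 3.6], -1],
    [[0, 0, 0], [0, 0, 4.9], -1],
    [[0, 0, 0], [0, 0, 6.2], -1],
    [[0, 0, 0], [0, 0, 7.5], -1],
    [[0, 0, 0], [0, 0, 8.8], -1],
    [[0, 0, 0], [0, 0, 10.1], -1],
    [[0, 0, 0], [0, 0, 11.4], -1],
    [[0, 0, 0], [0, 0, 12.7], -1],
    [[0, 0, 0], [0, 0, 13.8], -1],
    [[0, 0, 0], [0, 0, 14.5], -1]
  ]
}}

```text
time_s: 7.03
eef_pos: [0.5388, -0.0022, 0.0996]
tool_rot: [3.141, -0.002, -1.797]
contact_force: [3.8, -0.2, -5.4]
gripper_width: 0.0105
```

Request:
{"method": "step_arm", "body": {
  "series": [
    [[0, 0, 0], [0, 0, 0], -1],
    [[0, 0, 0], [0, 0, 0], -1]
  ]
}}

```text
time_s: 7.2
eef_pos: [0.5388, -0.0022, 0.0995]
tool_rot: [3.141, -0.002, -1.803]
contact_force: [3.3, -1.8, -5.9]
gripper_width: 0.0102
```

Run:
```python
from h import *
o=state();print(o['moment'])
shot('side','s2.png')
```

```text
{'time_s': 7.2, 'q': [-0.0032, 0.374, -0.3356, 0.8624, -0.0014, -1.3418], 'eef_pos': [0.5388, -0.0022, 0.0995], 'tool_rot': [3.1407, -0.0016, -1.803], 'contact_force': [3.2955, -1.7854, -5.9484], 'gripper_width': 0.0102}
[-0.20575391 -0.45378285 -0.00172356]
```

Request:
{"method": "step_arm", "body": {
  "series": [
    [[0, 0, -0.2], [0, 0, 0], -1],
    [[0, 0, -0.38], [0, 0, 0], -1],
    [[0, 0, -0.38], [0, 0, 0], -1],
    [[0, 0, -0.38], [0, 0, 0], -1]
  ]
}}

```text
time_s: 7.58
eef_pos: [0.5392, -0.0022, 0.0933]
tool_rot: [-3.139, -0.001, -1.802]
contact_force: [-9.3, -2.5, 31.3]
gripper_width: 0.0104
```

Request:
{"method": "step_arm", "body": {
  "series": [
    [[0, 0, 0], [0, 0, 0], -0.4],
    [[0, 0, 0], [0, 0, 0], -0.4],
    [[0, 0, 0], [0, 0, 0], -0.4],
    [[0, 0, 1], [0, 0, 0], -0.4],
    [[0, 0, 2], [0, 0, 0], -0.4],
    [[-0.5, 0, 3.5], [0, 0, -5], -0.3],
    [[-0.5, 0, 4], [0, 0, -10], -0.3],
    [[-0.5, 0, 5], [0, 0, -14], 0],
    [[-0.5, 0, 5], [0, 0, -14], 0],
    [[-0.5, 0, 5], [0, 0, -14], 0],
    [[-0.5, 0, 5], [0, 0, -14], 0],
    [[-0.5, 0, 5], [0, 0, -14], 0]
  ]
}}

```text
time_s: 8.58
eef_pos: [0.5241, -0.0013, 0.2381]
tool_rot: [3.141, -0.001, -2.682]
contact_force: [-0.1, 0.4, -0.6]
gripper_width: 0.0431
```

Run:
```python
from h import *
o=state();shot('wrist','w3.png')
```

```text
{'time_s': 8.5833, 'q': [-0.0027, 0.2564, -0.1253, 1.1901, 0.0003, -0.4621], 'eef_pos': [0.5241, -0.0013, 0.2381], 'tool_rot': [3.1409, -0.0008, -2.6822], 'contact_force': [-0.1274, 0.4345, -0.5751], 'gripper_width': 0.0431}
```

View pics/w3.png

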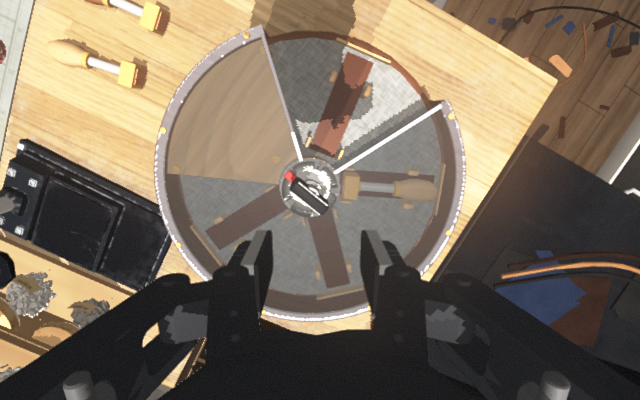

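Bay 1 stands in the opening with its red strip at (343,105), stamp_d is now at (390,188), and the knob is at (310,190). Next I check that the knob is home.

Run:
```python
from h import *
z=np.load('pics/w3.npz');ci={k:z[k] for k in('fx','fy','cx','cy','k1','T')};im,d=z['im'],z['d']
P=np.array([[pt(ci,u,v,d[v,u]) for u in range(640)] for v in range(240)])
s=P[150:225,275:345];zz=s[...,2];print(np.histogram(zz[zz>.06],bins=np.arange(.06,.13,.004)))
k=zz>.1;print(np.median(zz[k]),s[k].mean(0),k.sum())
for v in range(165,222,6): print(v,' '.join('%3d'%(1000*x) for x in P[v,280:340:4,2]))
# bay direction: red strip
hsv=cv2.cvtColor(im,cv2.COLOR_BGR2HSV)[:240]
m=((hsv[...,0]<12)|(hsv[...,0]>172))&(hsv[...,1]>90)&(abs(P[...,2]-.031)<.012);m[:,:290]=0;m[:,400:]=0;m[:48]=0;m[165:]=0
m=m.astype(np.uint8);n,l,st,c=cv2.connectedComponentsWithStats(m);i=1+np.argmax(st[1:,4]);print(st[i]);vv,uu=np.nonzero(l==i);K=np.array([onz(ci,u,v,.03)[:2] for u,v in zip(uu,vv)]);print(cv2.minAreaRect(K.astype(np.float32)*1000),P[l.astype(bool)][:,2].mean())
for e in ((263,27),(443,104)): e=onz(ci,*e,.07);print(np.degrees(np.arctan2(e[1]+.001,e[0]-.539))%360)
```

```text
(array([   0, 2274, 1288,   94,   89,   26,  164,   33,   36,   40,   80,
        375,  202,    0,    0,    0,    0]), array([0.06 , 0.064, 0.068, 0.072, 0.076, 0.08 , 0.084, 0.088, 0.092,
       0.096, 0.1  , 0.104, 0.108, 0.112, 0.116, 0.12 , 0.124, 0.128]))
0.10757379219191571 [ 0.53626641 -0.00213157  0.11457682] 676
165  66  65  67  66  69  67  69  69  69  66  66  69  66  30  29
171  65  65  83  77  69  74  69  68  68  69  68  69  70  66  70
177  67  67  84  85  84  68  70  69  68  69  68  69  68  69  65
183  68  69  68  98 107 106  97  86  85  85  69  68  69  68  69
189  65  68  70 108 107 107 108 105 101  97  87  69  70  65  67
195  66  68  69  69 107 107 107 107 106 105  93  68  68  69  69
201  66  78  66  66  69  69 107 108 108 108 107 103  69  68  67
207  67  67  67  68  69  70  69  66 106 107 108 108 106  67  66
213  66  65  67  67  76  71  68  69  69  67 106 106  66  66  67
219  66  66  67  65  66  67  67  66  67  67  67  66  67  66  66
[ 311   52   62  104 2099]
((452.34375, -7.877510070800781), (106.66695404052734, 29.204153060913086), 4.678342342376709) 0.03038636852565094
221.85792542484822
149.25460550048413
```

Request:
{"method": "step_arm", "body": {
  "series": [
    [[-2.1, -8, -1], [0, 0, 13], 0],
    [[-2.1, -8, -1], [0, 0, 13], 0],
    [[-2.1, -8, -1], [0, 0, 13], 0],
    [[-2.1, -8, -1], [0, 0, 13], 0],
    [[-2.1, -8, -1], [0, 0, 13], 0],
    [[-2.1, -8, -1], [0, 0, 13], 0],
    [[-2.1, -8, -1], [0, 0, 13], 0],
    [[-2.1, -8, -1], [0, 0, 13], 0],
    [[-2.1, -8, -1], [0, 0, 13], 0],
    [[-2.1, -8, -1], [0, 0, 13], 0],
    [[-2.1, -8, -1], [0, 0, 13], 0],
    [[-2.1, -8, -1], [0, 0, 13], 0]
  ]
}}

```text
time_s: 9.63
eef_pos: [0.4611, -0.2414, 0.208]
tool_rot: [3.141, 0.001, -1.542]
contact_force: [-0.6, 1.2, -0.4]
gripper_width: 0.0427
```

Run:
```python
from h import *
o=state();shot('wrist','w4.png')
```

```text
{'time_s': 9.6333, 'q': [-0.4823, 0.2643, -0.1942, 1.1135, 0.0002, -2.0815], 'eef_pos': [0.4611, -0.2414, 0.208], 'tool_rot': [3.1406, 0.0007, -1.5424], 'contact_force': [-0.5832, 1.2114, -0.4447], 'gripper_width': 0.0427}
```

View pics/w4.png

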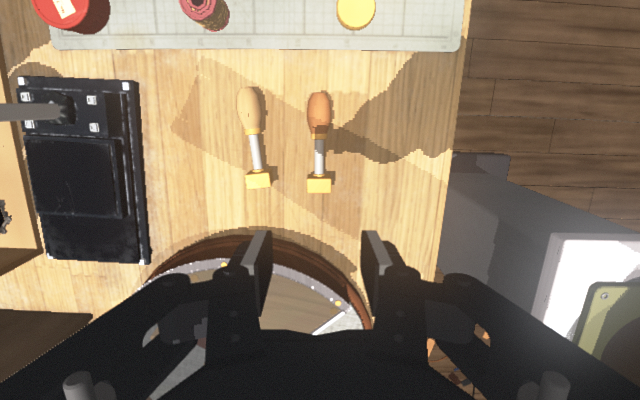

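Near view: stamp b has its head at (319,185), shank at (319,152) and handle at (318,112). Stamp c has its head at (258,180) and handle at (249,108).

```bash
cat > meas.py <<'E'
from h import *
def meas(f,box):
    z=np.load('pics/'+f+'.npz');ci={k:z[k] for k in('fx','fy','cx','cy','k1','T')};im,d=z['im'],z['d']
    u0,v0,u1,v1=box;P=np.array([[pt(ci,u,v,d[v,u]) for u in range(u0,u1)] for v in range(v0,v1)])
    Z=P[...,2];b=np.median(Z);m=(Z-b>.005).astype(np.uint8)
    n,l,st,c=cv2.connectedComponentsWithStats(m)
    for i in range(1,n):
        if st[i,4]<500: continue
        K=P[l==i];c0=K[:,:2].mean(0);w,V=np.linalg.eigh(np.cov(K[:,:2].T));a=V[:,1]
        t=(K[:,:2]-c0)@a;s=(K[:,:2]-c0)@V[:,0]
        lo,hi=np.percentile(t,[.3,99.7])
        # shank: narrow portion; head end = end whose extent is wide & flat
        wid=[np.ptp(s[(t>x)&(t<x+.004)]) for x in np.arange(lo,hi-.004,.004)]
        k=int(np.argmin(wid[3:-3]))+3
        if k<len(wid)/2: a=-a;t=-t;lo,hi=-hi,-lo;wid=wid[::-1]
        sh=(t>hi-.046)&(t<hi-.022)
        sm=np.median(s[sh]);mid=c0+V[:,0]*sm
        head=(t>hi-.012);hc=K[head][:,:2].mean(0);hd=(t<lo+.03);hh=K[hd][:,:2].mean(0);ax=hc-hh;ang=np.degrees(np.arctan2(ax[1],ax[0]))
        g=c0+a*(hi-.030)+V[:,0]*sm
        print('bench',b.round(4),'len',(hi-lo).round(4),'top',np.percentile(K[:,2],98).round(4),'grip',g.round(4),'ang pca',np.degrees(np.arctan2(a[1],a[0])).round(1),'ends',ang.round(1),'w',(np.array(wid)*1000).astype(int))
E
python3 - <<'E'
from meas import *
meas('w4',(180,70,370,210))
E
```

```text
bench 0.0007 len 0.1038 top 0.0275 grip [ 0.5247 -0.2517] ang pca 96.9 ends 96.8 w [16 21 23 24 23 25 81 22 21 19 17 16  9  9  9  9  9  8  9  9  9 24 25 25
 25]
bench 0.0007 len 0.1026 top 0.0277 grip [ 0.4597 -0.2922] ang pca -88.1 ends -88.2 w [25 25 25 24  8  8  8  8  8  8  8  8  8 16 16 18 20 22 24 24 24 23 22 21
 16]
```

Request:
{"method": "step_arm", "body": {
  "series": [
    [[-0.09, -0.27, -1.3], [0, 0, 0], 0],
    [[-0.09, -0.27, -2.6], [0, 0, 0], 0],
    [[-0.09, -0.27, -3.9], [0, 0, 0], 0],
    [[-0.09, -0.27, -5], [0, 0, 0], 0],
    [[-0.09, -0.27, -5.8], [0, 0, 0], 0],
    [[-0.09, -0.27, -6.4], [0, 0, 0], 0],
    [[-0.09, -0.27, -6.75], [0, 0, 0], 0],
    [[-0.09, -0.27, -6.75], [0, 0, 0], 0],
    [[-0.09, -0.27, -6.75], [0, 0, 0], 0]
  ]
}}

```text
time_s: 10.43
eef_pos: [0.4583, -0.2491, 0.0055]
tool_rot: [3.14, 0.001, -1.542]
contact_force: [-1.1, -0.1, -0.3]
gripper_width: 0.0426
```

Request:
{"method": "step_arm", "body": {
  "series": [
    [[0, 0, 0], [0, 0, 0], -1],
    [[0, 0, 0], [0, 0, 0], -1],
    [[0, 0, 0], [0, 0, 0], -1],
    [[0, 0, 0], [0, 0, 0], -1],
    [[0, 0, 0], [0, 0, 0], -1],
    [[0, 0, 0], [0, 0, 0], -1],
    [[0, 0, 0], [0, 0, 0], -1],
    [[0, 0, 0], [0, 0, 0], -1]
  ]
}}

```text
time_s: 11.1
eef_pos: [0.4596, -0.2501, 0.0073]
tool_rot: [-3.139, -0.001, -1.542]
contact_force: [-0.9, 1.2, 5.3]
gripper_width: 0.0071
```

Request:
{"method": "step_arm", "body": {
  "series": [
    [[0, 0, 0.2], [0, 0, 0], -1],
    [[0, 0, 0.5], [0, 0, 0], -1],
    [[0, 0, 1], [0, 0, 0], -1],
    [[0, 0, 1.6], [0, 0, 0], -1],
    [[0, 0, 2.3], [0, 0, 0], -1],
    [[0, 0, 3], [0, 0, 0], -1],
    [[0, 0, 3.8], [0, 0, 0], -1],
    [[0, 0, 4.5], [0, 0, 0], -1],
    [[0, 0, 4.8], [0, 0, 0], -1],
    [[0, 0, 4.8], [0, 0, 0], -1]
  ]
}}

```text
time_s: 11.93
eef_pos: [0.4602, -0.2505, 0.1527]
tool_rot: [-3.137, -0.003, -1.541]
contact_force: [1.0, -0.4, -0.8]
gripper_width: 0.0071
```

Run:
```python
from h import *
o=state();print(o['moment']);shot('wrist','w5.png');shot('side','s5.png')
```

```text
{'time_s': 11.9333, 'q': [-0.4985, 0.301, -0.2936, 0.9711, -0.0, -2.0986], 'eef_pos': [0.4602, -0.2505, 0.1527], 'tool_rot': [-3.1372, -0.0026, -1.5415], 'contact_force': [0.99, -0.4089, -0.8213], 'gripper_width': 0.0071}
[-0.01916908 -0.04972576  0.01509122]
```

View pics/w5.png

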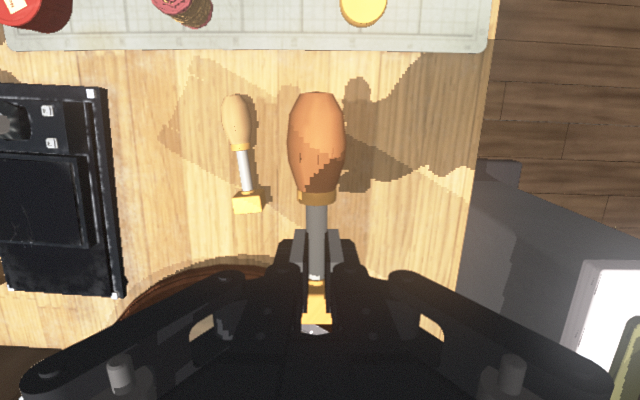

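The stamp is held by its shank, with the handle at (316,140) and the head at (318,300). Next I check its level and centring.

Run:
```python
from h import *
z=np.load('pics/w5.npz');ci={k:z[k] for k in('fx','fy','cx','cy','k1','T')};im,d=z['im'],z['d']
for v in range(96,320,8): print(v,pt(ci,316,v,d[v,316]).round(4))
```

```text
96 [ 0.4626 -0.321   0.1667]
104 [ 0.4625 -0.318   0.1675]
112 [ 0.4624 -0.315   0.1702]
120 [ 0.4623 -0.3119  0.1702]
128 [ 0.4622 -0.309   0.1719]
136 [ 0.4621 -0.3059  0.1721]
144 [ 0.462  -0.3027  0.171 ]
152 [ 0.4619 -0.2996  0.1716]
160 [ 0.4618 -0.2963  0.1708]
168 [ 0.4617 -0.2931  0.171 ]
176 [ 0.4616 -0.2896  0.17  ]
184 [ 0.4615 -0.2862  0.1698]
192 [ 0.4614 -0.2823  0.168 ]
200 [ 0.4613 -0.2785  0.167 ]
208 [ 0.4612 -0.2738  0.1637]
216 [ 0.4611 -0.2702  0.164 ]
224 [ 0.461  -0.2664  0.164 ]
232 [ 0.4608 -0.2625  0.1638]
240 [ 0.4607 -0.2583  0.1631]
248 [ 0.4606 -0.2541  0.1626]
256 [ 0.4605 -0.2506  0.1637]
264 [ 0.4604 -0.2471  0.1648]
272 [ 0.4602 -0.2427  0.1643]
280 [ 0.4601 -0.2386  0.1644]
288 [ 0.46   -0.235   0.1654]
296 [ 0.46   -0.2349  0.1718]
304 [ 0.4599 -0.2307  0.1718]
312 [ 0.4597 -0.2267  0.1721]
```

Request:
{"method": "step_arm", "body": {
  "series": [
    [[0.02, 0.4, 0.2], [0, 0, -0.6], -1],
    [[0.05, 1.2, 0.2], [0, 0, -1.6], -1],
    [[0.1, 2, 0.2], [0, 0, -2.8], -1],
    [[0.15, 2.8, 0.2], [0, 0, -4], -1],
    [[0.2, 3.6, 0.2], [0, 0, -5.2], -1],
    [[0.24, 4.4, 0.2], [0, 0, -6.4], -1],
    [[0.28, 5.2, 0.2], [0, 0, -7.6], -1],
    [[0.3, 6, 0.2], [0, 0, -8.8], -1],
    [[0.34, 6.8, 0.2], [0, 0, -10], -1],
    [[0.36, 7.4, 0.2], [0, 0, -11.2], -1],
    [[0.38, 7.8, 0.2], [0, 0, -12.4], -1],
    [[0.38, 8.13, 0.2], [0, 0, -13.4], -1]
  ]
}}

```text
time_s: 13.03
eef_pos: [0.4685, -0.0044, 0.1541]
tool_rot: [3.14, -0.003, -2.714]
contact_force: [0.5, -0.3, -2.0]
gripper_width: 0.0071
```

Request:
{"method": "step_arm", "body": {
  "series": [
    [[0, 0, -0.2], [0, 0, -1.2], -1],
    [[0, 0, -0.2], [0, 0, -2.4], -1],
    [[0, 0, -0.2], [0, 0, -3.4], -1],
    [[0, 0, -0.2], [0, 0, -4], -1],
    [[0, 0, -0.2], [0, 0, -4], -1],
    [[0, 0, -0.2], [0, 0, -4], -1]
  ]
}}

```text
time_s: 13.53
eef_pos: [0.4688, -0.0057, 0.1486]
tool_rot: [3.141, -0.003, -3.058]
contact_force: [-0.3, -0.7, -1.3]
gripper_width: 0.0072
```

Run:
```python
from h import *
o=state();print(np.degrees(o['tool_rot'][2])%360);ci,im,d=shot('wrist','w6.png')
for v in range(96,320,16): print(v,pt(ci,316,v,d[v,316]).round(4))
```

```text
{'time_s': 13.5333, 'q': [-0.0122, 0.2213, -0.4183, 0.9342, 0.0, -0.0953], 'eef_pos': [0.4688, -0.0057, 0.1486], 'tool_rot': [3.1413, -0.0031, -3.0584], 'contact_force': [-0.2531, -0.6923, -1.3029], 'gripper_width': 0.0072}
184.76571105818167
96 [ 0.399  -0.0118  0.1613]
112 [ 0.4051 -0.0113  0.1648]
128 [ 0.4111 -0.0108  0.1666]
144 [ 0.4172 -0.0103  0.1675]
160 [ 0.4235 -0.0097  0.1679]
176 [ 0.4305 -0.0091  0.1653]
192 [ 0.438  -0.0085  0.1627]
208 [ 0.4463 -0.0078  0.159 ]
224 [ 0.4536 -0.0072  0.1596]
240 [ 0.461  -0.0066  0.1601]
256 [ 0.4691 -0.0059  0.1597]
272 [ 0.4768 -0.0053  0.1607]
288 [ 0.4848 -0.0046  0.1613]
304 [ 0.4892 -0.0042  0.1674]
```

View pics/w6.png

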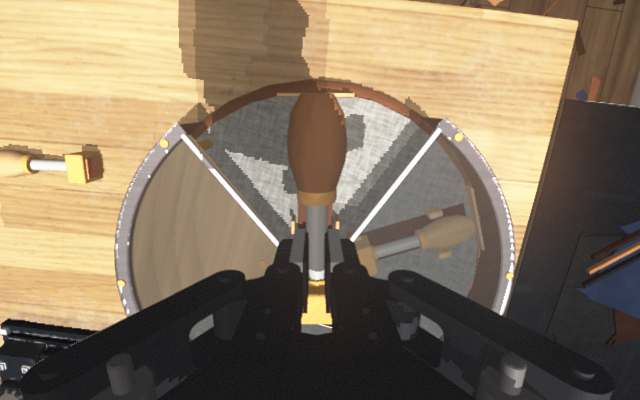

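Request:
{"method": "step_arm", "body": {
  "series": [
    [[0.1, -0.03, -0.5], [0, 0, 0], -1],
    [[0.1, -0.03, -1.2], [0, 0, 0], -1],
    [[0.1, -0.03, -1.9], [0, 0, 0], -1],
    [[0.1, -0.03, -2.5], [0, 0, 0], -1],
    [[0.1, -0.03, -3], [0, 0, 0], -1],
    [[0.1, -0.03, -3.3], [0, 0, 0], -1],
    [[0.1, -0.03, -3.5], [0, 0, 0], -1],
    [[0.1, -0.03, -3.6], [0, 0, 0], -1],
    [[0.1, -0.03, -3.65], [0, 0, 0], -1],
    [[0.1, -0.03, -3.65], [0, 0, 0], -1]
  ]
}}

```text
time_s: 14.42
eef_pos: [0.4735, -0.0066, 0.0408]
tool_rot: [-3.142, 0.001, -3.06]
contact_force: [-0.3, 0.4, -1.5]
gripper_width: 0.0073
```

Run:
```python
from h import *
o=state();print(o['moment'])
```

```text
{'time_s': 14.4167, 'q': [-0.014, 0.3438, -0.5757, 0.6506, 0.0, -0.0959], 'eef_pos': [0.4735, -0.0066, 0.0408], 'tool_rot': [-3.1415, 0.0007, -3.0597], 'contact_force': [-0.2849, 0.3854, -1.4983], 'gripper_width': 0.0073}
[-0.01693652 -0.02840383 -0.02193304]
```

Lower another 3 mm, then open partly.

Request:
{"method": "step_arm", "body": {
  "series": [
    [[0, 0, -0.06], [0, 0, 0], -1],
    [[0, 0, -0.1], [0, 0, 0], -1],
    [[0, 0, -0.1], [0, 0, 0], -1],
    [[0, 0, -0.1], [0, 0, 0], -0.5],
    [[0, 0, -0.1], [0, 0, 0], -0.4],
    [[0, 0, -0.1], [0, 0, 0], -0.4],
    [[0, 0, -0.1], [0, 0, 0], -0.4]
  ]
}}

```text
time_s: 15.0
eef_pos: [0.4734, -0.0066, 0.0378]
tool_rot: [-3.142, 0.001, -3.06]
contact_force: [0.3, -0.4, -0.0]
gripper_width: 0.0256
```

Request:
{"method": "step_arm", "body": {
  "series": [
    [[0, 0, 0.5], [0, 0, 0], -0.4],
    [[0, 0, 1.2], [0, 0, 0], -0.4],
    [[0, 0, 2.2], [0, 0, 0], -0.4],
    [[0, 0, 3.3], [0, 0, 0], -0.2],
    [[0, 0, 4.5], [0, 0, 0], 0],
    [[0.6, 0, 5.5], [0, 0, 0], 0],
    [[0.6, 0, 6.5], [0, 0, 0], 0],
    [[0.6, 0, 6.5], [0, 0, 0], 0]
  ]
}}

```text
time_s: 15.67
eef_pos: [0.4955, -0.0067, 0.2388]
tool_rot: [-3.14, 0.012, -3.06]
contact_force: [1.7, -0.2, 0.4]
gripper_width: 0.043
```

Run:
```python
from h import *
o=state();shot('wrist','w7.png')
```

```text
{'time_s': 15.6667, 'q': [-0.0135, 0.1975, -0.2021, 1.1594, -0.0, -0.0952], 'eef_pos': [0.4955, -0.0067, 0.2388], 'tool_rot': [-3.1405, 0.0117, -3.0598], 'contact_force': [1.6913, -0.1555, 0.3512], 'gripper_width': 0.043}
```

View pics/w7.png

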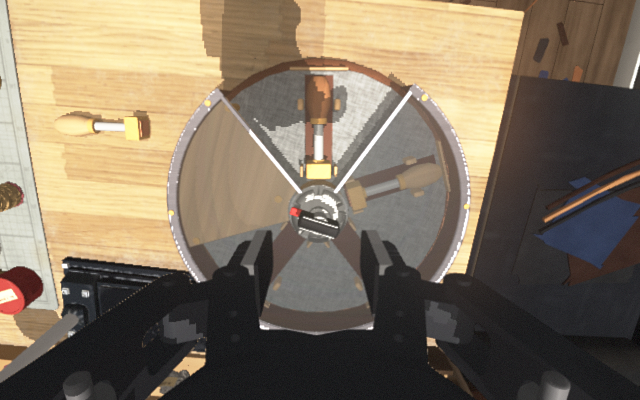

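Stamp b sits in bay 1, with its head at (318,168) between the fins and its handle at (319,100) between the posts. Stamp c is at (105,126).

Run:
```python
from meas import *
meas('w7',(40,90,160,160))
z=np.load('pics/w7.npz');ci={k:z[k] for k in('fx','fy','cx','cy','k1','T')};im,d=z['im'],z['d']
for v in range(76,184,6): 
    p=pt(ci,319,v,d[v,319]);print(v,p.round(4),np.hypot(p[0]-.539,p[1]+.001).round(4))
```

```text
Traceback (most recent call last):
  File "meas.py", line 13, in meas
    wid=[np.ptp(s[(t>x)&(t<x+.004)]) for x in np.arange(lo,hi-.004,.004)]
         ~~~~~~^^^^^^^^^^^^^^^^^^^^^
ValueError: zero-size array to reduction operation maximum which has no identity
```

Request:
{"method": "step_arm", "body": {
  "series": [
    [[0.8, 0.1, -0.5], [0, 0, 1.3], 0],
    [[1.45, 0.17, -0.5], [0, 0, 2.6], 0],
    [[1.45, 0.17, -0.5], [0, 0, 3.9], 0],
    [[1.45, 0.17, -0.5], [0, 0, 5.2], 0],
    [[1.45, 0.17, -1], [0, 0, 6.5], 0],
    [[1.45, 0.17, -1.5], [0, 0, 7.8], 0],
    [[1.45, 0.17, -2], [0, 0, 9.1], 0],
    [[1.45, 0.17, -2.5], [0, 0, 10.4], 0],
    [[1.45, 0.17, -2.8], [0, 0, 11.7], 0],
    [[1.45, 0.17, -3], [0, 0, 13], -0.2],
    [[1.45, 0.17, -3], [0, 0, 14.2], -0.3],
    [[1.45, 0.17, -3], [0, 0, 14.45], -0.3]
  ]
}}

```text
time_s: 16.72
eef_pos: [0.5327, -0.0015, 0.1406]
tool_rot: [3.138, -0.001, -1.796]
contact_force: [-0.4, -1.0, 0.2]
gripper_width: 0.0297
```

Request:
{"method": "step_arm", "body": {
  "series": [
    [[0, 0, -0.8], [0, 0, 0], -0.3],
    [[0, 0, -1.5], [0, 0, 0], -0.3],
    [[0, 0, -1.93], [0, 0, 0], -0.3],
    [[0, 0, -1.93], [0, 0, 0], -0.3],
    [[0, 0, -1.93], [0, 0, 0], -0.3]
  ]
}}

```text
time_s: 17.13
eef_pos: [0.5333, -0.0015, 0.0838]
tool_rot: [3.139, -0.001, -1.8]
contact_force: [0.3, -0.1, -0.1]
gripper_width: 0.0298
```

Request:
{"method": "step_arm", "body": {
  "series": [
    [[0.2, 0.02, 0.15], [0, 0, 0], -0.3],
    [[0.2, 0.02, 0.15], [0, 0, 0], -0.3],
    [[0.2, 0.02, 0.15], [0, 0, 0], -0.6],
    [[0.2, 0.02, 0.15], [0, 0, 0], -1],
    [[0.2, 0.02, 0.15], [0, 0, 0], -1],
    [[0.2, 0.02, 0.15], [0, 0, 0], -1],
    [[0.2, 0.02, 0.15], [0, 0, 0], -1],
    [[0.2, 0.02, 0.15], [0, 0, 0], -1]
  ]
}}

```text
time_s: 17.8
eef_pos: [0.5396, -0.0003, 0.0904]
tool_rot: [3.141, 0.001, -1.799]
contact_force: [-3.9, 1.5, 7.3]
gripper_width: 0.0109
```

Request:
{"method": "step_arm", "body": {
  "series": [
    [[0, 0, 0.15], [0, 0, 0], -1],
    [[0, 0, 0.3], [0, 0, 0], -1],
    [[0, 0, 0.38], [0, 0, 0], -1],
    [[0, 0, 0.38], [0, 0, 0], -1],
    [[0, 0, 0.38], [0, 0, 0], -1]
  ]
}}

```text
time_s: 18.22
eef_pos: [0.5396, -0.0003, 0.0999]
tool_rot: [3.139, 0.001, -1.799]
contact_force: [-2.1, 4.2, -7.1]
gripper_width: 0.0103
```

```bash
sed -i 's/wid=\[np.ptp(s\[(t>x)&(t<x+.004)\])/wid=[np.ptp(np.r_[s[(t>x)\&(t<x+.004)],0])/' meas.py
python3 - <<'E'
from meas import *
o=state();print(o['moment'])
meas('w7',(40,90,160,160))
z=np.load('pics/w7.npz');ci={k:z[k] for k in('fx','fy','cx','cy','k1','T')};im,d=z['im'],z['d']
for v in range(76,184,6): 
    p=pt(ci,319,v,d[v,319]);print(v,p.round(4),np.hypot(p[0]-.539,p[1]+.001).round(4))
E
```

```text
{'time_s': 18.2167, 'q': [-0.0014, 0.3753, -0.3323, 0.8653, 0.0012, -1.3444], 'eef_pos': [0.5396, -0.0003, 0.0999], 'tool_rot': [3.1393, 0.0007, -1.7986], 'contact_force': [-2.1222, 4.1831, -7.1263], 'gripper_width': 0.0103}
[ 0.80888896  0.25385365 -0.01404472]
bench 0.0004 len 0.3006 top 0.0273 grip [ 0.4723 -0.2808] ang pca -86.3 ends -81.1 w [ 0  0  0  0  0  0  0  0  0  0  0  0  0  0  0  0  0  0  0  0  0  0  0  0
  0  0  0  0  0  0  0  0  0  0  0  0  0  0  0  0  0  0  0  0  0  0  0  0
  0 25 25 26 26 25  5  9  9  9  9  9  9  9  9 17 17 18 19 21 22 23 23 24
 21 21 14]
76 [ 0.4019 -0.0116  0.0501] 0.1375
82 [ 0.4079 -0.0112  0.0545] 0.1315
88 [ 0.4135 -0.0107  0.0556] 0.1258
94 [ 0.4192 -0.0102  0.0552] 0.1202
100 [ 0.4249 -0.0098  0.0574] 0.1144
106 [ 0.4307 -0.0092  0.0546] 0.1086
112 [ 0.4365 -0.0087  0.0548] 0.1028
118 [ 0.4426 -0.0082  0.0504] 0.0967
124 [ 0.4486 -0.0077  0.0502] 0.0906
130 [ 0.4549 -0.0071  0.0481] 0.0844
136 [ 0.461  -0.0066  0.0488] 0.0782
142 [ 0.4672 -0.0061  0.0485] 0.0719
148 [ 0.4734 -0.0056  0.0495] 0.0658
154 [ 0.4799 -0.005   0.0481] 0.0592
160 [ 0.4862 -0.0045  0.0489] 0.0529
166 [ 0.491  -0.0041  0.0576] 0.0481
172 [ 0.4979 -0.0035  0.0551] 0.0412
178 [ 0.5042 -0.003   0.056 ] 0.0349
```

Request:
{"method": "step_arm", "body": {
  "series": [
    [[0, 0, 0.07], [0, 0, 0], -1],
    [[0, -0.02, 0.07], [0, 0, -1], -1],
    [[0, -0.02, 0.07], [0, 0, -2.2], -1],
    [[0, -0.02, 0.07], [0, 0, -3.5], -1],
    [[0, -0.02, 0.07], [0, 0, -4.8], -1],
    [[0, -0.02, 0.07], [0, 0, -6.1], -1],
    [[0, -0.02, 0.07], [0, 0, -7.4], -1],
    [[0, -0.02, 0.07], [0, 0, -8.7], -1],
    [[0, -0.02, 0.07], [0, 0, -10], -1],
    [[0, -0.02, 0.07], [0, 0, -11.3], -1],
    [[0, -0.02, 0.07], [0, 0, -12.6], -1],
    [[0, -0.02, 0.07], [0, 0, -13.9], -1]
  ]
}}

```text
time_s: 19.22
eef_pos: [0.5403, -0.0012, 0.1022]
tool_rot: [3.141, -0.001, -3.017]
contact_force: [-1.9, 4.0, -8.4]
gripper_width: 0.0104
```

Request:
{"method": "step_arm", "body": {
  "series": [
    [[0, 0, 0], [0, 0, -1.3], -1],
    [[0, 0, 0], [0, 0, -2.6], -1],
    [[0, 0, 0], [0, 0, -3.9], -1],
    [[0, 0, 0], [0, 0, -5.2], -1],
    [[0, 0, 0], [0, 0, -6.5], -1],
    [[0, 0, 0], [0, 0, -7.8], -1],
    [[0, 0, 0], [0, 0, -9.1], -1],
    [[0, 0, 0], [0, 0, -10.4], -1],
    [[0, 0, 0], [0, 0, -11.7], -1],
    [[0, 0, 0], [0, 0, -13], -1],
    [[0, 0, 0], [0, 0, -14.2], -1],
    [[0, 0, 0], [0, 0, -14.9], -1]
  ]
}}

```text
time_s: 20.22
eef_pos: [0.5397, -0.0022, 0.102]
tool_rot: [-3.139, 0.001, 1.966]
contact_force: [-1.9, 1.1, -7.8]
gripper_width: 0.0107
```

Request:
{"method": "step_arm", "body": {
  "series": [
    [[0, 0, 0], [0, 0, 0], -1],
    [[0, 0, 0], [0, 0, 0], -1]
  ]
}}

```text
time_s: 20.38
eef_pos: [0.5397, -0.0022, 0.1021]
tool_rot: [-3.139, 0.001, 1.972]
contact_force: [-2.0, -0.4, -8.0]
gripper_width: 0.0105
```

Run:
```python
from h import *
o=state();print(o['moment'],np.degrees(o['tool_rot'][2]))
```

```text
{'time_s': 20.3833, 'q': [-0.0032, 0.3733, -0.3288, 0.8705, -0.0014, 1.166], 'eef_pos': [0.5397, -0.0022, 0.1021], 'tool_rot': [-3.1393, 0.0006, 1.9723], 'contact_force': [-2.0068, -0.4277, -7.9646], 'gripper_width': 0.0105}
[-3.04895556e-04  4.14266920e-01  9.73267033e-03] 113.00573024292152
```

Request:
{"method": "step_arm", "body": {
  "series": [
    [[0, 0, -0.15], [0, 0, 0], -1],
    [[0, 0, -0.28], [0, 0, 0], -1],
    [[0, 0, -0.28], [0, 0, 0], -1]
  ]
}}

```text
time_s: 20.63
eef_pos: [0.5398, -0.0021, 0.0933]
tool_rot: [-3.14, 0.001, 1.971]
contact_force: [-3.7, -1.8, -6.2]
gripper_width: 0.0104
```

Request:
{"method": "step_arm", "body": {
  "series": [
    [[0, 0, 0], [0, 0, 0], -0.4],
    [[0, 0, 0], [0, 0, 0], -0.3],
    [[0, 0, 0], [0, 0, 0], -0.3],
    [[0, 0, 1.2], [0, 0, 0], -0.3],
    [[0, 0, 2.4], [0, 0, 0], -0.3],
    [[-0.7, 0, 3.6], [0, 0, 5], 0],
    [[-1.4, 0, 4.6], [0, 0, 10], 0],
    [[-1.4, 0, 4.6], [0, 0, 14], 0],
    [[-1.4, 0, 4.6], [0, 0, 14.4], 0],
    [[-1.4, 0, 4.6], [0, 0, 14.4], 0],
    [[-1.4, 0, 4.6], [0, 0, 14.4], 0],
    [[-1.4, 0, 4.6], [0, 0, 14.4], 0]
  ]
}}

```text
time_s: 21.63
eef_pos: [0.5001, -0.0014, 0.2339]
tool_rot: [3.14, 0.004, 2.852]
contact_force: [-0.6, 0.9, 1.1]
gripper_width: 0.0425
```

Run:
```python
from meas import *
o=state();ci,im,d=shot('wrist','w8.png')
P=np.array([[pt(ci,u,v,d[v,u]) for u in range(640)] for v in range(240)])
k=(P[...,2]>.1)&(P[...,2]<.13);k[:,:270]=0;k[:,360:]=0;print('knob',np.median(P[k],0),k.sum())
for e in[1]:
  m=(abs(P[...,2]-.013)<.018)&(P[...,2]>.005);m[:,150:]=0;print(np.argwhere(m).min(0),np.argwhere(m).max(0))
hsv=cv2.cvtColor(im,cv2.COLOR_BGR2HSV)[:240]
m=((hsv[...,0]<12)|(hsv[...,0]>172))&(hsv[...,1]>90)&(abs(P[...,2]-.031)<.012)&(abs(P[...,1]+.007)<.04)&(P[...,0]<.51)&(P[...,0]>.39)
n,l,st,c=cv2.connectedComponentsWithStats(m.astype(np.uint8));i=1+np.argmax(st[1:,4]);print(st[i],cv2.minAreaRect(P[l==i][:,:2].astype(np.float32)*1000))
```

```text
{'time_s': 21.6333, 'q': [-0.0029, 0.2128, -0.1951, 1.1582, 0.0002, 0.2862], 'eef_pos': [0.5001, -0.0014, 0.2339], 'tool_rot': [3.1401, 0.0045, 2.8524], 'contact_force': [-0.6235, 0.9205, 1.0786], 'gripper_width': 0.0425}
knob [ 5.37956167e-01 -5.09706008e-04  1.07396876e-01] 648
[169   0] [238 149]
[ 266   75   61  100 2151] ((452.60992431640625, -8.302860260009766), (106.362060546875, 29.28343963623047), 4.9049248695373535)
```

View pics/w8.png

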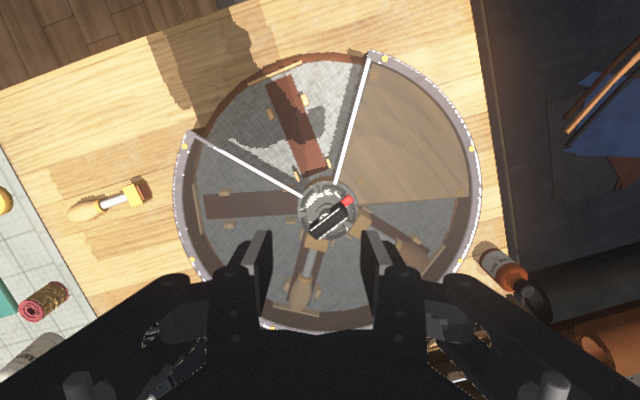

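The knob is home (top at 107 mm), and the empty bay 4 stands in the opening at a heading of 4.9°. Stamp c is at (110,202). It has shifted, so I measure it again.

Run:
```python
from meas import *
meas('w8',(60,170,155,230))
z=np.load('pics/w8.npz');ci={k:z[k] for k in('fx','fy','cx','cy','k1','T')};d=z['d']
for u,v in((132,196),(78,212),(115,202)): print(pt(ci,u,v,d[v,u]))
```

```text
bench 0.0005 len 0.3297 top 0.0273 grip [ 0.4728 -0.2808] ang pca -86.1 ends -83.4 w [ 0  0  0  0  0  0  0  0  0  0  0  0  0  0  0  0  0  0  0  0  0  0  0  0
  0  0  0  0  0  0  0  0  0  0  0  0  0  0  0  0  0  0  0  0  0  0  0  0
  0  0  0  0  0  0  0  5 25 26 26 26 26  1  8  9  9  9  9 10  9  9 15 17
 18 19 22 23 23 24 23 20 20 12]
[ 0.47214855 -0.21800733  0.02507476]
[ 0.47137057 -0.29013425  0.02568773]
[ 0.47377352 -0.24624517  0.01791928]
```

Request:
{"method": "step_arm", "body": {
  "series": [
    [[-0.93, -7.8, -0.8], [0, 0, 21.5], 0],
    [[-0.93, -7.8, -0.8], [0, 0, 21.5], 0],
    [[-0.93, -7.8, -0.8], [0, 0, 21.5], 0],
    [[-0.93, -7.8, -0.8], [0, 0, 21.5], 0],
    [[-0.93, -7.8, -0.8], [0, 0, 21.5], 0],
    [[-0.93, -7.8, -0.8], [0, 0, 21.5], 0],
    [[-0.93, -7.8, -0.8], [0, 0, 21.5], 0],
    [[-0.93, -7.8, -0.8], [0, 0, 21.5], 0],
    [[-0.93, -7.8, -0.8], [0, 0, 21.5], 0],
    [[-0.93, -7.8, -0.8], [0, 0, 21.5], 0],
    [[-0.93, -7.8, -0.8], [0, 0, 21.5], 0],
    [[-0.93, -7.8, -0.8], [0, 0, 21.5], 0]
  ]
}}

```text
time_s: 22.68
eef_pos: [0.4718, -0.2362, 0.2093]
tool_rot: [-3.138, 0.0, -2.018]
contact_force: [0.5, -0.5, -0.0]
gripper_width: 0.0428
```

Request:
{"method": "step_arm", "body": {
  "series": [
    [[0, 0, 0], [0, 0, 4.2], 0],
    [[0, 0, 0], [0, 0, 4.2], 0],
    [[0, 0, 0], [0, 0, 4.2], 0],
    [[0, 0, 0], [0, 0, 4.2], 0],
    [[0, 0, 0], [0, 0, 4.2], 0]
  ]
}}

```text
time_s: 23.1
eef_pos: [0.4715, -0.2359, 0.209]
tool_rot: [-3.139, -0.001, -1.659]
contact_force: [-0.1, 0.8, -0.1]
gripper_width: 0.0428
```

Run:
```python
from meas import *
o=state();print(np.degrees(o['tool_rot'][2]));ci,im,d=shot('wrist','w9.png')
P=np.array([[pt(ci,u,v,d[v,u]) for u in range(640)] for v in range(240)]);m=(P[...,2]>.008)&(P[...,2]<.04)&(abs(P[...,0]-.472)<.05)&(abs(P[...,1]+.255)<.08)
a=np.argwhere(m);print(a.min(0),a.max(0));meas('w9',(a[:,1].min()-40,a[:,0].min()-30,a[:,1].max()+40,a[:,0].max()+8))
```

```text
{'time_s': 23.1, 'q': [-0.4639, 0.2725, -0.1799, 1.1161, 0.0001, -1.9463], 'eef_pos': [0.4715, -0.2359, 0.209], 'tool_rot': [-3.1394, -0.0008, -1.6593], 'contact_force': [-0.1252, 0.8041, -0.0667], 'gripper_width': 0.0428}
-95.06803715943056
[ 97 299] [196 331]
bench 0.0007 len 0.1028 top 0.0277 grip [ 0.4726 -0.2824] ang pca -88.3 ends -88.3 w [25 25 24 25  9  9  9  9  9  9  9  9  8 16 17 18 21 24 24 24 24 23 22 20
 17]
```

Request:
{"method": "step_arm", "body": {
  "series": [
    [[0, -0.12, -1.2], [0, 0, 1.2], 0],
    [[0, -0.12, -2.4], [0, 0, 1.35], 0],
    [[0, -0.12, -3.6], [0, 0, 1.35], 0],
    [[0, -0.12, -4.8], [0, 0, 1.35], 0],
    [[0, -0.12, -5.8], [0, 0, 1.35], 0],
    [[0, -0.12, -6.4], [0, 0, 1.35], 0],
    [[0, -0.12, -6.78], [0, 0, 1.35], 0],
    [[0, -0.12, -6.78], [0, 0, 1.35], 0],
    [[0, -0.12, -6.78], [0, 0, 1.35], 0]
  ]
}}

```text
time_s: 23.9
eef_pos: [0.4705, -0.239, 0.0046]
tool_rot: [3.141, 0.0, -1.539]
contact_force: [0.3, 0.7, 0.4]
gripper_width: 0.0426
```

Request:
{"method": "step_arm", "body": {
  "series": [
    [[0, 0, 0], [0, 0, 0], -1],
    [[0, 0, 0], [0, 0, 0], -1],
    [[0, 0, 0], [0, 0, 0], -1],
    [[0, 0, 0], [0, 0, 0], -1],
    [[0, 0, 0], [0, 0, 0], -1],
    [[0, 0, 0], [0, 0, 0], -1],
    [[0, 0, 0], [0, 0, 0], -1],
    [[0, 0, 0], [0, 0, 0], -1]
  ]
}}

```text
time_s: 24.57
eef_pos: [0.4719, -0.2398, 0.0063]
tool_rot: [-3.139, -0.002, -1.537]
contact_force: [-0.4, -0.3, 6.0]
gripper_width: 0.0072
```

Request:
{"method": "step_arm", "body": {
  "series": [
    [[0, 0, 0.2], [0, 0, 0], -1],
    [[0, 0, 0.5], [0, 0, 0], -1],
    [[0, 0, 1], [0, 0, 0], -1],
    [[0, 0, 1.6], [0, 0, 0], -1],
    [[0, 0, 2.3], [0, 0, 0], -1],
    [[0, 0, 3], [0, 0, 0], -1],
    [[0, 0, 3.8], [0, 0, 0], -1],
    [[0, 0, 4.5], [0, 0, 0], -1],
    [[0, 0, 4.8], [0, 0, 0], -1],
    [[0, 0, 4.8], [0, 0, 0], -1]
  ]
}}

```text
time_s: 25.4
eef_pos: [0.4721, -0.2399, 0.1514]
tool_rot: [-3.137, -0.002, -1.537]
contact_force: [0.7, -0.3, -0.8]
gripper_width: 0.0073
```

Run:
```python
from h import *
o=state();print(np.degrees(o['tool_rot'][2]));ci,im,d=shot('wrist','w10.png')
for v in range(96,320,10): print(v,pt(ci,316,v,d[v,316]).round(4))
```

```text
{'time_s': 25.4, 'q': [-0.4701, 0.3111, -0.2821, 0.9727, -0.0, -2.0745], 'eef_pos': [0.4721, -0.2399, 0.1514], 'tool_rot': [-3.1373, -0.0024, -1.5372], 'contact_force': [0.691, -0.2917, -0.7782], 'gripper_width': 0.0073}
-88.07443755030238
96 [ 0.4748 -0.3104  0.1673]
106 [ 0.4747 -0.3066  0.1702]
116 [ 0.4746 -0.3029  0.1706]
126 [ 0.4744 -0.2991  0.17  ]
136 [ 0.4743 -0.2954  0.1718]
146 [ 0.4742 -0.2914  0.1706]
156 [ 0.474  -0.2876  0.1712]
166 [ 0.4739 -0.2835  0.1709]
176 [ 0.4738 -0.2793  0.1704]
186 [ 0.4736 -0.2748  0.1689]
196 [ 0.4735 -0.27    0.1671]
206 [ 0.4733 -0.2645  0.1635]
216 [ 0.4731 -0.2602  0.1645]
226 [ 0.473  -0.255   0.1631]
236 [ 0.4728 -0.2506  0.1641]
246 [ 0.4726 -0.2459  0.1644]
256 [ 0.4725 -0.2403  0.163 ]
266 [ 0.4723 -0.2356  0.1637]
276 [ 0.4721 -0.2304  0.1636]
286 [ 0.472  -0.226   0.1651]
296 [ 0.4719 -0.225   0.1717]
306 [ 0.4717 -0.2198  0.1716]
316 [ 0.4715 -0.2146  0.1717]
```

Request:
{"method": "step_arm", "body": {
  "series": [
    [[0, 0.4, 0.1], [0, 0, -0.6], -1],
    [[0, 1.2, 0.1], [0, 0, -1.6], -1],
    [[0, 2, 0.1], [0, 0, -2.8], -1],
    [[0, 2.8, 0.1], [0, 0, -4], -1],
    [[0, 3.6, 0.1], [0, 0, -5.2], -1],
    [[0, 4.4, 0.1], [0, 0, -6.4], -1],
    [[0, 5.2, 0.1], [0, 0, -7.6], -1],
    [[0, 6, 0.1], [0, 0, -8.8], -1],
    [[0, 6.6, 0.1], [0, 0, -10], -1],
    [[0, 7.2, 0.1], [0, 0, -11.2], -1],
    [[0, 7.6, 0.1], [0, 0, -12.4], -1],
    [[0, 7.78, 0.1], [0, 0, -13.4], -1]
  ]
}}

```text
time_s: 26.45
eef_pos: [0.469, -0.0041, 0.1499]
tool_rot: [3.139, -0.003, -2.709]
contact_force: [-0.0, 0.4, -2.4]
gripper_width: 0.0073
```

Request:
{"method": "step_arm", "body": {
  "series": [
    [[0, 0, -0.2], [0, 0, -1.2], -1],
    [[0, 0, -0.2], [0, 0, -2.4], -1],
    [[0, 0, -0.2], [0, 0, -3.4], -1],
    [[0, 0, -0.2], [0, 0, -4.03], -1],
    [[0, 0, -0.2], [0, 0, -4.03], -1],
    [[0, 0, -0.2], [0, 0, -4.03], -1]
  ]
}}

```text
time_s: 26.95
eef_pos: [0.4694, -0.0057, 0.1444]
tool_rot: [3.141, -0.003, -3.057]
contact_force: [-0.0, -0.1, -1.7]
gripper_width: 0.0072
```

Request:
{"method": "step_arm", "body": {
  "series": [
    [[0.05, -0.03, -0.5], [0, 0, 0], -1],
    [[0.05, -0.03, -1.2], [0, 0, 0], -1],
    [[0.05, -0.03, -1.8], [0, 0, 0], -1],
    [[0.05, -0.03, -2], [0, 0, 0], -1],
    [[0.05, -0.03, -2], [0, 0, 0], -1],
    [[0.05, -0.03, -2], [0, 0, 0], -1]
  ]
}}

```text
time_s: 27.45
eef_pos: [0.4718, -0.0066, 0.0857]
tool_rot: [3.142, -0.001, -3.058]
contact_force: [-0.2, 0.2, -1.5]
gripper_width: 0.0072
```

Run:
```python
from h import *
o=state();print(np.degrees(o['tool_rot'][2])%360);ci,im,d=shot('wrist','w11.png')
for v in range(96,320,20): print(v,pt(ci,316,v,d[v,316]).round(4))
```

```text
{'time_s': 27.45, 'q': [-0.0141, 0.287, -0.515, 0.7698, -0.0, -0.0981], 'eef_pos': [0.4718, -0.0066, 0.0857], 'tool_rot': [3.1415, -0.0011, -3.0576], 'contact_force': [-0.2256, 0.2297, -1.4883], 'gripper_width': 0.0072}
184.81288343839358
96 [ 0.402  -0.0128  0.1004]
116 [ 0.4095 -0.0121  0.1036]
136 [ 0.4171 -0.0115  0.1049]
156 [ 0.4249 -0.0108  0.1044]
176 [ 0.433  -0.0102  0.1044]
196 [ 0.4422 -0.0094  0.1016]
216 [ 0.4523 -0.0085  0.098 ]
236 [ 0.4619 -0.0077  0.0976]
256 [ 0.4717 -0.0069  0.0977]
276 [ 0.4819 -0.006   0.0977]
296 [ 0.4868 -0.0056  0.1064]
316 [ 0.4976 -0.0047  0.1058]
```

Request:
{"method": "step_arm", "body": {
  "series": [
    [[0, 0, -0.5], [0, 0, 0], -1],
    [[0, 0, -1], [0, 0, 0], -1],
    [[0, 0, -1.3], [0, 0, 0], -1],
    [[0, 0, -1.5], [0, 0, 0], -1],
    [[0, 0, -1.6], [0, 0, 0], -1],
    [[0, 0, -1.6], [0, 0, 0], -1],
    [[0, 0, -1.6], [0, 0, 0], -1]
  ]
}}

```text
time_s: 28.08
eef_pos: [0.4726, -0.0066, 0.0382]
tool_rot: [-3.142, 0.001, -3.058]
contact_force: [0.5, -0.4, -1.4]
gripper_width: 0.007
```

Request:
{"method": "step_arm", "body": {
  "series": [
    [[0, 0, 0], [0, 0, 0], -0.5],
    [[0, 0, 0], [0, 0, 0], -0.4],
    [[0, 0, 0], [0, 0, 0], -0.4],
    [[0, 0, 0], [0, 0, 0], -0.4],
    [[0, 0, 0.5], [0, 0, 0], -0.4],
    [[0, 0, 1.2], [0, 0, 0], -0.4],
    [[0, 0, 2.2], [0, 0, 0], -0.4],
    [[0, 0, 3.3], [0, 0, 0], -0.2],
    [[0, 0, 4.5], [0, 0, 0], 0],
    [[0.6, 0, 5.5], [0, 0, 0], 0],
    [[0.6, 0, 6.5], [0, 0, 0], 0],
    [[0.6, 0, 6.5], [0, 0, 0], 0]
  ]
}}

```text
time_s: 29.08
eef_pos: [0.4946, -0.0067, 0.2392]
tool_rot: [-3.14, 0.012, -3.058]
contact_force: [0.7, 0.3, 0.4]
gripper_width: 0.0426
```

Run:
```python
from h import *
o=state();ci,im,d=shot('wrist','w12.png')
c,s=np.cos(np.radians(184.9)),np.sin(np.radians(184.9))
for r in (.036,.042,.048,.054,.060,.066,.072,.08,.09,.1,.11,.12,.13,.137):
    u,v=map(int,np.round(px(ci,(.539+r*c,-.001+r*s,.05))));print(r,u,v,pt(ci,u,v,d[v,u]).round(4))
```

```text
{'time_s': 29.0833, 'q': [-0.0135, 0.1957, -0.2034, 1.1598, 0.0, -0.097], 'eef_pos': [0.4946, -0.0067, 0.2392], 'tool_rot': [-3.1404, 0.0119, -3.0581], 'contact_force': [0.686, 0.2665, 0.4331], 'gripper_width': 0.0426}
0.036 318 176 [ 0.5012 -0.0042  0.0565]
0.042 318 171 [ 0.4961 -0.0047  0.0554]
0.048 318 165 [ 0.4897 -0.0052  0.0554]
0.054 318 160 [ 0.4852 -0.0056  0.0505]
0.06 318 154 [ 0.479  -0.0061  0.0495]
0.066 318 149 [ 0.474  -0.0065  0.0475]
0.072 318 143 [ 0.4676 -0.0071  0.0478]
0.08 318 135 [ 0.4592 -0.0078  0.0487]
0.09 318 125 [ 0.449  -0.0087  0.0484]
0.1 318 116 [ 0.4398 -0.0095  0.0523]
0.11 318 105 [ 0.4289 -0.0104  0.0556]
0.12 318 95 [ 0.4193 -0.0113  0.0549]
0.13 318 85 [ 0.41   -0.0121  0.0561]
0.137 318 77 [ 0.4021 -0.0127  0.0508]
```

View pics/w12.png

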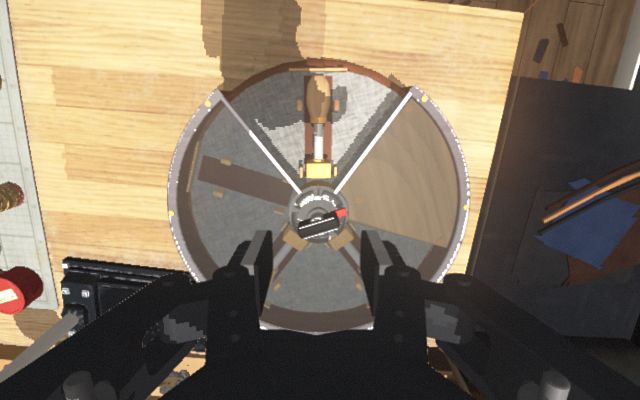

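Stamp c sits level in bay 4, with its head at (318,170) and handle at (318,95). Next is indexing back to the shutter.

Request:
{"method": "step_arm", "body": {
  "series": [
    [[0.8, 0.1, -0.5], [0, 0, -1.3], 0],
    [[1.65, 0.17, -0.5], [0, 0, -2.6], 0],
    [[1.65, 0.17, -0.5], [0, 0, -3.9], 0],
    [[1.65, 0.17, -0.5], [0, 0, -5.2], 0],
    [[1.65, 0.17, -1], [0, 0, -6.5], 0],
    [[1.65, 0.17, -1.5], [0, 0, -7.8], 0],
    [[1.65, 0.17, -2], [0, 0, -9.1], 0],
    [[1.65, 0.17, -2.5], [0, 0, -10.4], 0],
    [[1.65, 0.17, -2.8], [0, 0, -11.7], 0],
    [[1.65, 0.17, -3], [0, 0, -13], -0.2],
    [[1.65, 0.17, -3], [0, 0, -14.2], -0.3],
    [[1.65, 0.17, -3], [0, 0, -14.36], -0.3]
  ]
}}

```text
time_s: 30.13
eef_pos: [0.5379, -0.0015, 0.1409]
tool_rot: [-3.138, -0.002, 1.97]
contact_force: [0.7, 0.5, 0.9]
gripper_width: 0.0299
```

Request:
{"method": "step_arm", "body": {
  "series": [
    [[0.03, 0, -0.7], [0, 0, 0], -0.3],
    [[0.03, 0, -1.3], [0, 0, 0], -0.3],
    [[0.03, 0, -1.75], [0, 0, 0], -0.3],
    [[0.03, 0, -1.75], [0, 0, 0], -0.3],
    [[0.03, 0, -1.75], [0, 0, 0], -0.3]
  ]
}}

```text
time_s: 30.55
eef_pos: [0.5393, -0.0015, 0.0895]
tool_rot: [-3.139, -0.001, 1.973]
contact_force: [0.5, -0.7, 0.7]
gripper_width: 0.03
```

Request:
{"method": "step_arm", "body": {
  "series": [
    [[0, 0, 0], [0, 0, 0], -0.6],
    [[0, 0, 0], [0, 0, 0], -1],
    [[0, 0, 0], [0, 0, 0], -1],
    [[0, 0, 0], [0, 0, 0], -1],
    [[0, 0, 0], [0, 0, 0], -1],
    [[0, 0, 0], [0, 0, 0], -1],
    [[0, 0, 0], [0, 0, 0], -1]
  ]
}}

```text
time_s: 31.13
eef_pos: [0.5398, -0.0021, 0.0913]
tool_rot: [-3.141, 0.001, 1.972]
contact_force: [-4.9, -1.5, 6.7]
gripper_width: 0.0105
```

Request:
{"method": "step_arm", "body": {
  "series": [
    [[0, 0, 0.15], [0, 0, 0], -1],
    [[0, 0, 0.3], [0, 0, 0], -1],
    [[0, 0, 0.42], [0, 0, 0], -1],
    [[0, 0, 0.42], [0, 0, 0], -1],
    [[0, 0, 0.42], [0, 0, 0], -1]
  ]
}}

```text
time_s: 31.55
eef_pos: [0.5398, -0.002, 0.1024]
tool_rot: [-3.14, 0.0, 1.972]
contact_force: [-2.6, -5.0, -7.3]
gripper_width: 0.0102
```

Request:
{"method": "step_arm", "body": {
  "series": [
    [[0, 0, 0], [0, 0, 1], -1],
    [[0, 0, 0], [0, 0, 2.3], -1],
    [[0, 0, 0], [0, 0, 3.6], -1],
    [[0, 0, 0], [0, 0, 4.9], -1],
    [[0, 0, 0], [0, 0, 6.2], -1],
    [[0, 0, 0], [0, 0, 7.5], -1],
    [[0, 0, 0], [0, 0, 8.8], -1],
    [[0, 0, 0], [0, 0, 10.1], -1],
    [[0, 0, 0], [0, 0, 11.4], -1],
    [[0, 0, 0], [0, 0, 12.7], -1],
    [[0, 0, 0], [0, 0, 13.8], -1],
    [[0, 0, 0], [0, 0, 14.4], -1]
  ]
}}

```text
time_s: 32.55
eef_pos: [0.5403, -0.0011, 0.1023]
tool_rot: [3.141, -0.001, -3.05]
contact_force: [-0.7, -2.2, -6.5]
gripper_width: 0.0107
```

Request:
{"method": "step_arm", "body": {
  "series": [
    [[0, 0, 0], [0, 0, 0], -1],
    [[0, 0, -0.1], [0, 0, 0], -1],
    [[0, 0, -0.25], [0, 0, 0], -1],
    [[0, 0, -0.28], [0, 0, 0], -1],
    [[0, 0, -0.28], [0, 0, 0], -1]
  ]
}}

```text
time_s: 32.97
eef_pos: [0.5403, -0.0011, 0.0941]
tool_rot: [3.141, -0.001, -3.055]
contact_force: [-2.7, -0.6, -4.1]
gripper_width: 0.0104
```

Request:
{"method": "step_arm", "body": {
  "series": [
    [[0, 0, 0], [0, 0, 0], -0.4],
    [[0, 0, 0], [0, 0, 0], -0.3],
    [[0, 0, 0], [0, 0, 0], -0.3],
    [[0, 0, 1.2], [0, 0, 0], -0.3],
    [[0, 0, 2.4], [0, 0, 0], -0.3],
    [[-0.7, 0, 3.6], [0, 0, 0], 0],
    [[-1, 0, 5], [0, 0, 0], 0],
    [[-1, 0, 5.5], [0, 0, 0], 0],
    [[-1, 0, 5.5], [0, 0, 0], 0],
    [[-1, 0, 5.5], [0, 0, 0], 0]
  ]
}}

```text
time_s: 33.8
eef_pos: [0.5123, -0.0015, 0.2617]
tool_rot: [-3.141, 0.006, -3.055]
contact_force: [0.2, -0.1, -0.9]
gripper_width: 0.0427
```

Run:
```python
from h import *
o=state();ci,im,d=shot('wrist','w13.png')
P=np.array([[pt(ci,u,v,d[v,u]) for u in range(640)] for v in range(240)])
k=(P[...,2]>.1)&(P[...,2]<.13);k[:,:270]=0;k[:,360:]=0;print('knob',np.median(P[k],0),k.sum())
```

```text
{'time_s': 33.8, 'q': [-0.003, 0.2224, -0.1095, 1.2329, 0.0001, -0.0899], 'eef_pos': [0.5123, -0.0015, 0.2617], 'tool_rot': [-3.1412, 0.0061, -3.0546], 'contact_force': [0.2141, -0.1128, -0.9163], 'gripper_width': 0.0427}
knob [ 0.53840148 -0.00084872  0.10746814] 515
```

View pics/w13.png

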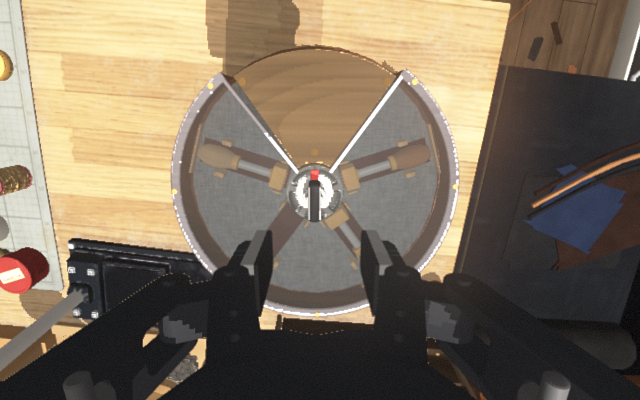

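The shutter fills the opening and the pointer faces it at (314,175). The knob's top is at 107.5 mm, so it is home. Stamps lie at (240,163), (385,162) and (345,232), heads to the hub.

```bash
python3 -c "
from rig import sign_off
print(sign_off())"
```

```text
the job is handed in; nothing more can be done
None
```

The job is handed in at about 34 s on the robot's clock. Both stamps on the bench are now in the carousel: the mid-brown one (b) in bay 1 and the pale one (c) in bay 4. Bay 2 already held a stamp (d), and I found no dark-handled stamp (a) in the views I took. The simulator gave no verdict, so what follows is from my own checks.

- **Stamps:** Both were carried level by the shank. By depth image, their shanks rest about 43 mm above the bench, with the balance points about 65 mm from the axis. I measured this at placing and did not repeat it after the last turn; the last picture shows all three stamps in their bays with heads to the hub.
- **Carousel:** The shutter fills the opening with the pointer in the middle of it. The knob's top measured 107.5 mm, against 107 mm when home.
- **Knocked stamp:** Stamp c was knocked about 5 cm aside during the run, so I measured it again before picking it up.
- **Knob on the first turn:** It did not come down at first. Lowering it while still gripped pressed with 31 N, under the 40 N limit. It dropped home once released, and the later turns were gentle.
- **Beeswax and spool:** I never went near them, but I did not measure their positions at the end.
- **Pictures:** I viewed 14, the full budget. One more view failed because the file had not been written.

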